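# Stamp the slot gauges and hang them in the gauge cabinet

### The arm

A 6-joint arm with a two-finger parallel gripper is mounted at the origin on a cart in front of the work surface, level with it; the furniture and walls round the work are solid. World frame = base frame: x ahead of the robot, y to its left, z up, the work surface at z = 0. Lengths are in mm, angles in rad, forces in N, time in s.
With the tool pointing down it reaches from about 300 to 775 mm from the base axis. Payload 14.6 kg.
Tool frame: the origin (TCP) lies midway between the tips of the shut fingers; the grasp point (between the pads) lies behind it (manip.grip_depth is the z of the grasp point in the tool frame, in mm); z points along the fingers, y is the line along which they close (so a half turn about z gives the same grasp; the last joint's range is limited). The gripper opens to 94 mm and grips with 3 to 60 N. Pads are 16 mm wide; open, the fingers measure 119 mm over their backs; the gripper's body (75 mm by 177 mm) begins 78 mm behind the grasp point.
Start: joints at [-1.262, 0.3, 1.521, -0, 1.321, -0.067], TCP at [201.852, -511.61, 205.446] pointing down, gripper open.
Joint ranges: [-3.03, 3.03], [-0.79, 2.21], [0.23, 2.52], [-1.04, 4.18], [0, 3.07], [-2.55, 2.55]. Speed limits (rad/s): [2.22, 2.22, 2.57, 3.14, 3.14, 3.14].

### API

Orientations are given as [roll, pitch, yaw] about the fixed x, y, z axes, in that order (R = Rz(yaw) Ry(pitch) Rx(roll)).
In Python, from cell import manip gives the robot as it stands.
- The arm moves only by the shell command python3 nudge.py [OPENING] [FORCE], which reads ROWS from standard input. ROWS is a JSON list of rows, 1 to 5 of them, each an object with the fields xyz (a list: dx, dy, dz in mm), rot (a list: a rotation vector rx, ry, rz in rad); a field left out counts as zero; each row is the pose to reach, as a shift and turn from the pose commanded when the command began, along the tool's axes at that moment; what a row does not reach only later rows make up. A row lasts 1/10 s, in which the tool goes at most 50 mm and 0.15 rad, less where a joint would pass 70% of its speed; a pose out of reach is approached as far as the arm can. OPENING is the finger opening in mm, set as the command begins (- or left out keeps the last). The fingers move at their own pace and stop on an object; FORCE is the grip in N (left out, the last holds). Time passes only in rows, so rows that do not move let the fingers close. It prints the time, the measured TCP pose, the force, the opening and the grip force at its end. Input that does not fit is refused with a message, and nothing moves.
- manip.read_state(): the state, without advancing time (a new reading comes with each control period).
- manip.camera(name): name is "side" or "top"; returns (picture, depth): 400x640x3 uint8, red, green, blue; 400x640 float32, mm along the optical axis (not along the pixel's ray), 0 where there is no reading.
- manip.camera_info(name): a dict with "K" (3x3 intrinsics, pixels), "rvec" (rotation vector, rad) and "tvec" (3), from world to camera coordinates, as OpenCV has them. Camera axes: x right, y down, z forward; pixel columns grow to the right and rows downward; lengths in mm; the calibration is good to about 2 mm. A picture is of the moment at which its call begins. camera_info takes no time and is no camera call.
- manip.sign_off(): hands the job in; it is judged then, once.
The state is a dict: "clock": time; "joints": joint angles; "qd": joint speeds; "effort": joint torques, N m; "eef_pos": TCP position; "eef_rot": TCP orientation; "wrist_force": force on the tool from outside, world axes, zero at the start; "moment": the same for the moment, N m; "finger_gap": finger opening in mm; "finger_force": force on a finger pad.
Only numpy, scipy, OpenCV 4.12 (cv2) and the standard library are available. Lean on these libraries where they do the work, as an engineer would, in place of code of your own. Each camera call takes 0.05 s, during which the arm holds its last target. There are 200 camera calls.

### The job

Stamp the calibration mark on all the steel slot gauges on the bench in one stroke and put them away: lay each in a nest of the press carriage with its eye over the pin, push the carriage fully home, swing the cam lever round to lock it, then pull the sprung press lever down to its stop and let it come back up. Then free the cam lever, draw the carriage out, leave the press so, and hang every gauge by its eye on a hook of its own inside the open cabinet, without bumping the cabinet with the arm or the gripper and without disturbing the other things on the bench.

Things in the scene. Friction and masses are not known exactly. Their poses are not given: they have to be found in the camera images.
- gauge0: Flat steel slot gauge, 164 mm long, 8 thick, 0.06 to 0.11 kg, alike on both faces (2 or 3 are present). Origin mid-thickness on the shank near the blade, the place to grip; +x runs along the shank to the eye. Shank 14 wide, x -24 to 80; eye at x 92; blade 22 wide from x -24 to -46, 15 wide on to -57. Starts flat on the bench (origin 4 up), eye roughly away from the robot.
- gauge0_eye (a point): Centre of the ring eye of gauge0, 92 mm from its origin along +x, mid-thickness; outer diameter 32 mm, hole 20.
- gauge1: Flat steel slot gauge, 164 mm long, 8 thick, 0.06 to 0.11 kg, alike on both faces (2 or 3 are present). Origin mid-thickness on the shank near the blade, the place to grip; +x runs along the shank to the eye. Shank 14 wide, x -24 to 80; eye at x 92; blade 22 wide from x -24 to -46, 15 wide on to -57. Starts flat on the bench (origin 4 up), eye roughly away from the robot.
- gauge1_eye (a point): Centre of the ring eye of gauge1, 92 mm from its origin along +x, mid-thickness; outer diameter 32 mm, hole 20.
- gauge2: Flat steel slot gauge, 164 mm long, 8 thick, 0.06 to 0.11 kg, alike on both faces (2 or 3 are present). Origin mid-thickness on the shank near the blade, the place to grip; +x runs along the shank to the eye. Shank 14 wide, x -24 to 80; eye at x 92; blade 22 wide from x -24 to -46, 15 wide on to -57. Starts flat on the bench (origin 4 up), eye roughly away from the robot.
- gauge2_eye (a point): Centre of the ring eye of gauge2, 92 mm from its origin along +x, mid-thickness; outer diameter 32 mm, hole 20.
- marking_press: Grey bench press fixed to the bench, front to the robot (its -x); origin on the bench under the ram. Base plate reaches 222 mm in front of the origin. Two columns (y +-69 to 99, x +-21) carry a head x -22 to 22, y +-101, z 134 to 196; ram below it: no room for a gripper over a carriage that is home. Press lever on its left (+y) side, cam lever at its front right.
- carriage (a joint): Sliding carriage of the press, m: 0 = fully out to the robot (load and unload here; nests 145 mm in front of the press origin), 0.085 = fully home under the ram. Slides along the press's x with about 2 N friction and stays where left; cannot move out while the cam lever is locked, nor come home past a locked lever. Starts 0 to 0.03.
- nest0 (a point): Left nest of the carriage (seen from the robot; 43 mm apart): where the origin of a loaded gauge lies, 32 above the bench, 4 above the carriage top, moving with it. +x: where the eye points (into the press). 92 ahead stands a pin, 12 thick, tapered, 10 high, that the eye drops over; 28 to 50 behind, guide blocks 9 high and 27 apart take the blade.
- nest1 (a point): Middle nest of the carriage (seen from the robot; 43 mm apart): where the origin of a loaded gauge lies, 32 above the bench, 4 above the carriage top, moving with it. +x: where the eye points (into the press). 92 ahead stands a pin, 12 thick, tapered, 10 high, that the eye drops over; 28 to 50 behind, guide blocks 9 high and 27 apart take the blade.
- nest2 (a point): Right nest of the carriage (seen from the robot; 43 mm apart): where the origin of a loaded gauge lies, 32 above the bench, 4 above the carriage top, moving with it. +x: where the eye points (into the press). 92 ahead stands a pin, 12 thick, tapered, 10 high, that the eye drops over; 28 to 50 behind, guide blocks 9 high and 27 apart take the blade.
- carriage_knob (a point): Middle of the upright round black knob, 22 mm diameter, on a tab at the left side of the carriage, 53 above the bench (knob top 13 higher); push and pull the carriage by it. It lies 50 in front (-x) of and 90 to the left of the middle nest.
- cam_lever (a joint): Cam lever that locks the carriage, rad: 0 = free (handle out to the right, the press's -y), 1.57 = locked (handle to the robot, -x); turns clockwise seen from above, stays where left (about 0.1 N m friction). Its lobe swings in front of a lug on the carriage and can lock only when the carriage is fully home. Starts 0 to 0.35.
- cam_knob (a point): Middle of the upright round black knob, 18 mm diameter, at the end of the cam lever, 60 above the bench (top 15 higher). It turns at radius 62 mm about a vertical axis 70 in front (-x) of and 96 to the right (-y) of the press origin.
- press_lever (a joint): Sprung press lever, rad: 0 = at rest, leaning 0.35 rad forward of upright; 1.2 = its stop, level and pointing to the robot (turns about the press's y axis). Drives the ram down 15 mm; takes about 4 N at the knob at the start and 9 N at the stop; the spring brings it back up when it is let go or followed back.
- lever_knob (a point): Centre of the black ball knob, 30 mm diameter, at the end of the press lever. It swings at radius 130 mm in the upright plane y = +132 of the press frame about an axis 165 above the press origin (x = 0).
- gauge_cabinet: Shallow grey steel cabinet fixed on the bench, 63 mm deep, 170 wide, 275 high; origin under its middle, open front to the robot (its -x). Front frame 26 in front of the origin, opening 140 wide (y +-70), z 20 to 255; back wall 34 behind the origin, floor at z 12. Its door is fixed wide open off the right edge.
- hook0 (a point): Bend of the left hook (seen from the robot; 40 mm apart) in the cabinet, 190 above the bench, 38 behind the front frame. Round wire 6 thick: from the back wall down a little to the bend (23 long), then a tip 23 long rising to the open front (cabinet -x) at 75 degrees to the level. An eye threaded down along the tip and released hangs at the bend.
- hook1 (a point): Bend of the middle hook (seen from the robot; 40 mm apart) in the cabinet, 190 above the bench, 38 behind the front frame. Round wire 6 thick: from the back wall down a little to the bend (23 long), then a tip 23 long rising to the open front (cabinet -x) at 75 degrees to the level. An eye threaded down along the tip and released hangs at the bend.
- hook2 (a point): Bend of the right hook (seen from the robot; 40 mm apart) in the cabinet, 190 above the bench, 38 behind the front frame. Round wire 6 thick: from the back wall down a little to the bend (23 long), then a tip 23 long rising to the open front (cabinet -x) at 75 degrees to the level. An eye threaded down along the tip and released hangs at the bend.
- capacitor: Bystander: dark blue upright capacitor, 35 mm diameter, 51 high; origin under its middle. Leave alone.
- tape: Bystander: roll of black tape, 62 mm diameter, 18 high; origin under its middle. Leave alone.
- heatsink: Bystander: white finned heat sink, 40 x 60 x 29 mm; origin under its middle. Leave alone.

How it is judged:
By the outcome, as a careful person would: the job done as asked, in the order asked, and still so for the second after the job is handed in, with the robot touching nothing.
Of gauge0, gauge1, gauge2 only 2 to 3 are there at a start; the rules pass over those that are not, and their reading is None.
At some moment in a run one of gauge0, gauge1, gauge2 may be knocked a few centimetres aside while the robot is not near it.
It also fails if it takes over 210 s, if anything falls off the work surface, if the arm or the gripper's body presses on something with over 40 N, if the wrist force passes 120 N, or if a joint passes its speed limit or range.

## Working session

There is one attempt and no reset: what is moved stays moved. The work goes in short steps, Python scripts to look and compute and a shell command to move; the robot and the scene stay as the last step left them, time stands still between calls to the robot, and variables do not carry over. Pictures are saved under pics/ and viewed, at most 14 in all, crops included, and the job is handed in when it is done.

```bash
ls; mkdir -p pics
python3 - <<'E'
from cell import manip
import cv2
print(manip.grip_depth, manip.read_state())
for n in("top","side"):
    p,d=manip.camera(n); cv2.imwrite(f"pics/{n}0.png",p[:,:,::-1]); import numpy as np; np.save(f"pics/{n}0.npy",d)
    print(manip.camera_info(n))
E
```

```text
cell.py
nudge.py
pics
-18.8 {'clock': 0.0, 'joints': array([-1.26163644e+00,  3.00448578e-01,  1.52158162e+00, -3.70840083e-06,
        1.32068613e+00, -6.66098361e-02]), 'qd': array([-0.00024266, -0.00087558, -0.0005194 ,  0.00134752, -0.0013158 ,
       -0.00035011]), 'effort': array([-4.24727159e-04, -5.31798720e+01, -3.52741921e+01,  7.07237399e-02,
        2.42736196e-02, -1.09126056e-04]), 'eef_pos': array([ 201.75600793, -511.37979492,  204.89845441]), 'eef_rot': array([-3.14047123e+00, -7.12082323e-05,  3.75770605e-01]), 'wrist_force': array([ 0.28564249,  0.28068492, -0.37507411]), 'moment': array([ 0.03770278, -0.00375855,  0.0140044 ]), 'finger_force': 0.0, 'finger_gap': 94.25265358132349}
{'K': array([[404.19245782,   0.        , 321.50789642],
       [  0.        , 404.19245782, 197.21577564],
       [  0.        ,   0.        ,   1.        ]]), 'rvec': array([ 2.16984453, -2.17715289,  0.11714978]), 'tvec': array([  26.68845118,  543.21097547, 1382.05847462])}
{'K': array([[501.73998772,   0.        , 317.57502901],
       [  0.        , 501.73998772, 200.5719162 ],
       [  0.        ,   0.        ,   1.        ]]), 'rvec': array([ 2.17370067, -0.57152003,  0.25196348]), 'tvec': array([-435.74116879,  334.49950007, 1426.74511626])}
```
View pics/top0.png

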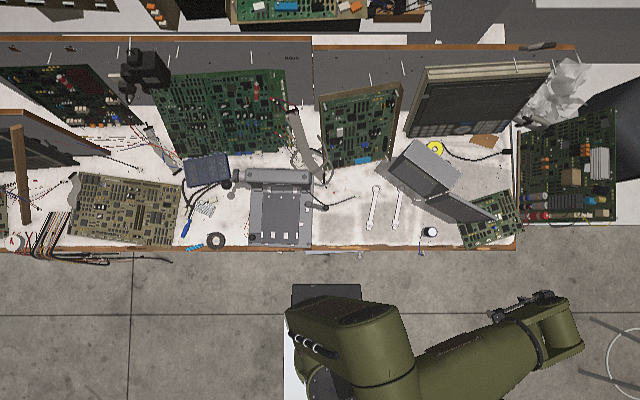

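View pics/side0.png

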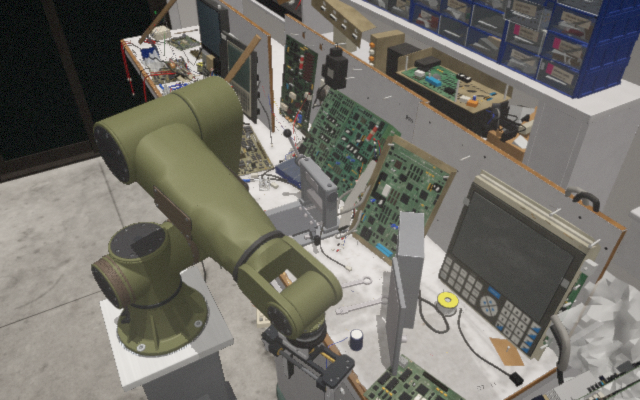

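The top view shows two gauges near (374,208) and (397,210), the press at (280,205) and the cabinet at (425,170), turned. I'll enlarge it.

Create h.py:
```python
from cell import manip
import cv2, numpy as np
from scipy.spatial.transform import Rotation as R
def cam(n):
    i=manip.camera_info(n); return i["K"],cv2.Rodrigues(i["rvec"])[0],i["tvec"]
def at_z(n,u,v,z):
    K,r,t=cam(n); d=r.T@np.linalg.inv(K)@[u,v,1]; c=-r.T@t
    return c+d*(z-c[2])/d[2]
def proj(n,P):
    K,r,t=cam(n); q=(np.atleast_2d(P)@r.T+t)@K.T; return q[:,:2]/q[:,2:]
def cloud(n,d):
    K,r,t=cam(n); v,u=np.mgrid[:400,:640]
    q=np.stack([(u-K[0,2])/K[0,0]*d,(v-K[1,2])/K[1,1]*d,d],-1); return (q-t)@r
def snap(n,name):
    p,d=manip.camera(n); cv2.imwrite(f"pics/{name}.png",p[:,:,::-1]); np.save(f"pics/{name}.npy",d); return p,d
def crop(name,u0,v0,u1,v1,s,out):
    p=cv2.imread(f"pics/{name}.png")[v0:v1,u0:u1]
    cv2.imwrite(f"pics/{out}.png",cv2.resize(p,None,fx=s,fy=s,interpolation=cv2.INTER_CUBIC))
def tool(): # measured pose
    s=manip.read_state(); return s["eef_pos"],R.from_euler("xyz",s["eef_rot"])
def go(P,rpy):
    """tool-frame delta to world pose"""
    p,r=tool(); g=R.from_euler("xyz",rpy)
    print("d",r.inv().apply(np.array(P)-p).round(1),"rv",(r.inv()*g).as_rotvec().round(4))
```

Run:
```python
from h import *
crop("top0",230,160,430,260,4,"t1"); 
crop("top0",360,130,520,250,5,"t2")
```

```text
(no output)
```

View pics/t1.png

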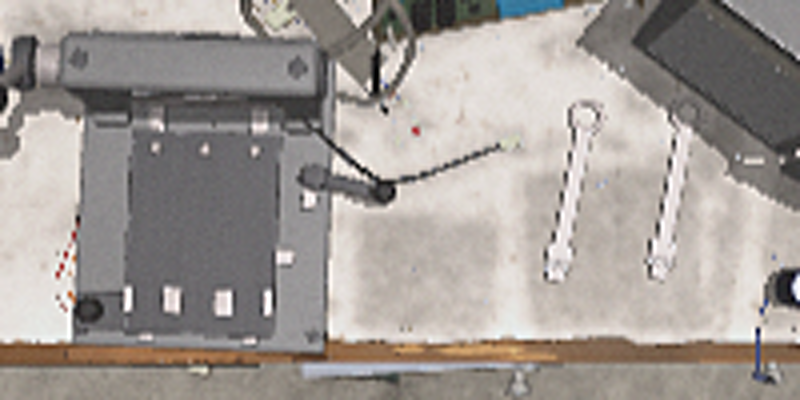

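View pics/t2.png

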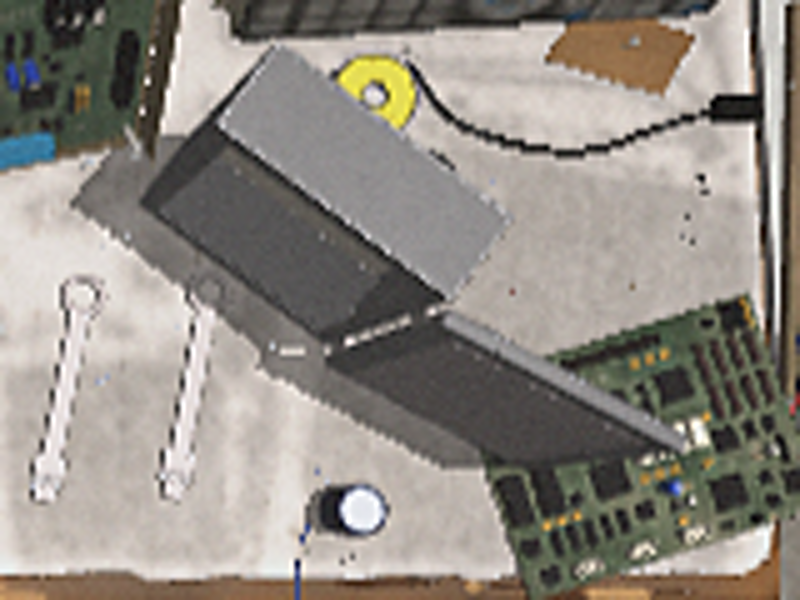

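Crop t1: press with head top at about (62..330, 35..90); the carriage is nearly fully out, its knob is at (88,308), and the cam lever is free with its knob at (383,190). The two gauges have eyes at about (585,118) and (685,115), blades at (557,265) and (658,268). Crop t2: cabinet top corners at (278,45), (510,215), (445,300), (218,122); it opens to the lower left, the door is off the right edge, and the capacitor is at (360,510).

Run:
```python
from h import *
d=np.load("pics/top0.npy"); C=cloud("top",d)
def rect(m,name):
    P=C[m]; xy=P[:,:2].astype(np.float32); (c,s,a)=cv2.minAreaRect(xy); print(name,m.sum(),np.array(c).round(1),np.array(s).round(1),round(a,2),"z",np.median(P[:,2]).round(1))
v,u=np.mgrid[:400,:640]
def box(u0,v0,u1,v1): return (u>=u0)&(u<u1)&(v>=v0)&(v<v1)
z=C[...,2]
rect(box(242,160,316,190)&(abs(z-196)<8),"head")
rect(box(395,130,470,195)&(abs(z-275)<6),"cabtop")
rect(box(445,185,505,225)&(z>230)&(z<300),"door")
rect(box(248,195,320,255)&(abs(z-28)<4),"carr")
rect(box(248,175,320,255)&(z>5)&(z<19),"base")
rect(box(245,230,258,245)&(z>55)&(z<75),"cknob")
rect(box(320,200,332,213)&(z>64)&(z<82),"camknob")
b=box(220,165,246,195)&(z>200); print("leverpts",C[b].mean(0),C[b].min(0),C[b].max(0))
print("bench z",np.median(z[box(335,215,360,240)]))
# by pixel corners
for n,pts,zz in(("head",[(62,35),(330,40),(325,92),(62,85)],196),):
    print([at_z("top",230+a/4,160+b/4,zz)[:2].round(0) for a,b in pts])
print("cab",[at_z("top",360+a/5,130+b/5,275)[:2].round(0) for a,b in[(278,45),(510,215),(445,300),(218,122)]])
# gauges: white brighter & z~8
for nm,e,b in(("A",(585,118),(557,268)),("B",(685,115),(658,268))):
    E_=at_z("top",230+e[0]/4,160+e[1]/4,8);B=at_z("top",230+b[0]/4,160+b[1]/4,8); print(nm,E_.round(1),B.round(1),np.linalg.norm(E_-B))
P=proj("top",[[400,0,0],[500,0,0],[500,-200,0]]);print(P)
```

```text
head 887 [593.  163.7] [199.5  44. ] 87.58 z 196.0
cabtop 1293 [ 607.8 -297.7] [182.3  73. ] 52.0 z 275.4
door 463 [ 498.2 -400. ] [177.   31.7] 53.26 z 268.3
carr 1520 [467.8 168. ] [209.1 174. ] 86.57 z 28.4
base 1421 [490.7 157.6] [263.2 252.2] 0.97 z 15.2
cknob 32 [404.4 260.5] [16.4 16.7] 89.76 z 65.7
camknob 22 [502.2  10.3] [13.6 13.6] 88.31 z 74.3
leverpts [556.56375133 292.8935315  294.44907738] [402.31292496  35.62310006 203.46987967] [ 587.64412886  311.86391916 1429.24853322]
bench z 2.1353075976883362
[array([615., 260.]), array([611.,  54.]), array([570.,  58.]), array([576., 260.])]
cab [array([ 688., -248.]), array([ 588., -380.]), array([ 538., -341.]), array([ 643., -212.])]
A [ 572.1 -169.4    8. ] [ 439.6 -142.5    8. ] 135.21173038257578
B [ 574.6 -258.2    8. ] [ 439.3 -231.3    8. ] 137.90284794385633
[[328.66956949 238.49138498]
 [328.5143025  210.12070254]
 [384.89307027 209.93895047]]
```

Run:
```python
from h import *
f=lambda a,b,z:at_z("top",229.6+a/4,159.6+b/4,z)[:2].round(1)
print("pins",[f(*p,38) for p in((155,147),(205,149),(255,150))])
print("blocks",[f(*p,37) for p in((127,298),(172,300),(223,303),(267,302))])
print("cam axis",f(312,177,60),"camknob",f(383,190,75),"cknob",f(89,309,66))
print("head",[f(*p,196) for p in((62,35),(330,40),(330,95),(62,88))])
# fine gauge: mask via brightness in native image
p=cv2.imread("pics/top0.png").astype(int); g=p.mean(2)
d=np.load("pics/top0.npy");C=cloud("top",d)
for n,(u0,v0,u1,v1) in {"A":(364,183,381,233),"B":(390,183,407,233)}.items():
    z=C[v0:v1,u0:u1,2]; print(n); 
    print(np.array2string(z[::3].round(0).astype(int),max_line_width=200))
crop("side0",235,140,435,300,4,"s1")
```

```text
pins [array([545.8, 208.7]), array([543.9, 165.5]), array([542.9, 122.3])]
blocks [array([415.9, 231.6]), array([414., 193.]), array([411.3, 149.4]), array([412. , 111.7])]
cam axis [517.5  72.5] camknob [505.1  12.4] cknob [406.5 259.2]
head [array([616.5, 261.5]), array([612.1,  54.9]), array([569.3,  54.9]), array([575.3, 260.9])]
A
[[10  5  1 -1  6 -3 -1  2  5  5  0  5  0 -4  4  2  6]
 [ 5 -4  1  0 -3  5  2  6  4  8  8  6  4  4  7 11  4]
 [ 3  1  0  4  2 -3  6  0  3  2 -2  5  6  4  0  4 10]
 [ 2  0  5  3 -3  3  7 -4  5  5 12 12  6  7 10  9 -5]
 [ 6 -2 -1  5  2  2  2  3  2  4  7 12 10 10  2  8 -5]
 [ 9  7 -1  1 -5 -2 -3  1  1  4  6  9  8 -1  0 -4  5]
 [-1  3  3 -2 -3 -4  9  0  4  9 10  8  4  2 -2  2  3]
 [11  0  3  1  3  3  7  1  6  6  9 10  1 -1  6  0 -2]
 [ 5  3  6  5 10  2  2  8  5 10  7 -2 -1  3  5  7  2]
 [-2  1  5  2  9  6  8  7  8  6  9  1  1 -2  3  0  2]
 [ 5  5  1 -6  4  2  9  9  7 13  4  3 -1  1  3 -1 -3]
 [ 0  2  4 -3  9 13 11 13 10  4  4  0  2  8  0  6  5]
 [ 3 -1  0 -1 -1  9 11  8  9  6  5  2  2  4  1  4  2]
 [ 1 -4  7  5  9  6  7 10 10  3  4  1  4  4  8  5  2]
 [ 6  
[... 955 characters left out ...]
 2    1    4    6    7   -1    6    6    7    6   -5    1   -5    5    5   -7   -1]
 [   2    7    2    5    3    9   11    9   14    2    2    9    0    1    0   -4    6]
 [   1    5    7    1    5   12    8    3   11    4    4    4    4    3    2    7    7]
 [   5    7    5    4    8 1429   12    6   -1   -4   -1    5    7    0    2    5    0]
 [   0    2   -1    5    7    8   11   11    1   -3    0    0   -2    2   -3    4    9]
 [   6    0    5    5   10    9    6   12    0    4    7    1    2    5    2    6    0]
 [   1   -4    6    9   11    8    4    1    4    6    5    2    6    1    5    1    3]
 [   0    6   -3    1   -1    3    0    4    4   -1    0    6    0    1    7   -4    0]]
```

View pics/s1.png

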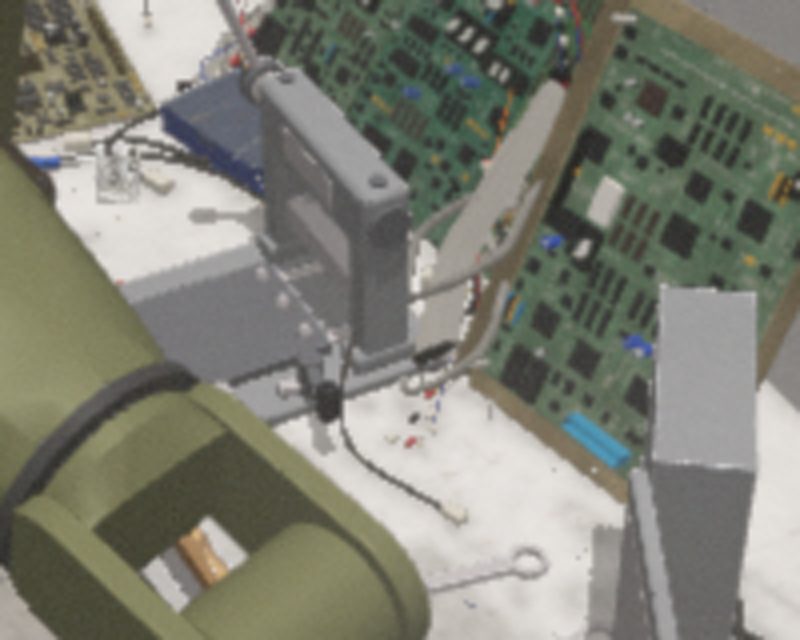

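Side crop: the arm hides the carriage front. The pins and cam knob at (328,400) agree with the top view, and gauge A's eye is at (527,563). Pins, knob and head fit press origin ≈(593,164), yaw ≈-0.033 and carriage ≈4 mm. Now moving to hover over gauge A.

Run:
```python
from h import *
import numpy as np
go([482,-151,150],[np.pi,0,-0.2])
```

```text
d [ 392.9 -232.4   55.2] rv [-1.000e-03  2.000e-04  5.758e-01]
```

```bash
echo '[{"xyz": [40,-24,0],"rot": [0,0,0.1]},{"xyz": [80,-47,0],"rot": [0,0,0.2]},{"xyz": [120,-71,0],"rot": [0,0,0.3]},{"xyz": [160,-94,0],"rot": [0,0,0.44]},{"xyz": [200,-118,0],"rot": [0,0,0.5758]}]' | python3 nudge.py 60 40
python3 - <<'E'
from h import *
go([482,-151,150],[np.pi,0,-0.2])
E
```

```text
clock: 0.6
eef_pos: [342.9, -330.3, 205.3]
eef_rot: [-3.141, 0.0, -0.193]
wrist_force: [0.1, -0.5, 0.5]
finger_gap: 60.6
finger_force: 0.0
d [ 102.1 -202.7   55.3] rv [-0.0002  0.0002  0.0069]
```

```bash
echo '[{"xyz": [20,-41,10]},{"xyz": [41,-81,20]},{"xyz": [61,-122,30]},{"xyz": [82,-162,40]},{"xyz": [102,-202,55]}]' | python3 nudge.py ; echo '[{}]' | python3 nudge.py
python3 - <<'E'
from h import *
go([482,-151,150],[np.pi,0,-0.2])
print(manip.read_state()["joints"].round(2))
snap("side","side1"); crop("side1",300,240,460,360,5,"s2")
E
```

```text
clock: 1.1
eef_pos: [481.1, -150.8, 150.4]
eef_rot: [3.141, -0.001, -0.187]
wrist_force: [-0.2, -0.5, -0.2]
finger_gap: 60.3
finger_force: 0.0
clock: 1.2
eef_pos: [481.1, -148.7, 148.4]
eef_rot: [-3.14, 0.003, -0.183]
wrist_force: [0.8, -0.5, 0.5]
finger_gap: 59.8
finger_force: 0.0
d [ 1.3  2.1 -1.6] rv [-0.0011  0.003   0.017 ]
[-0.37  0.26  1.72  0.    1.17  1.38]
```

View pics/s2.png

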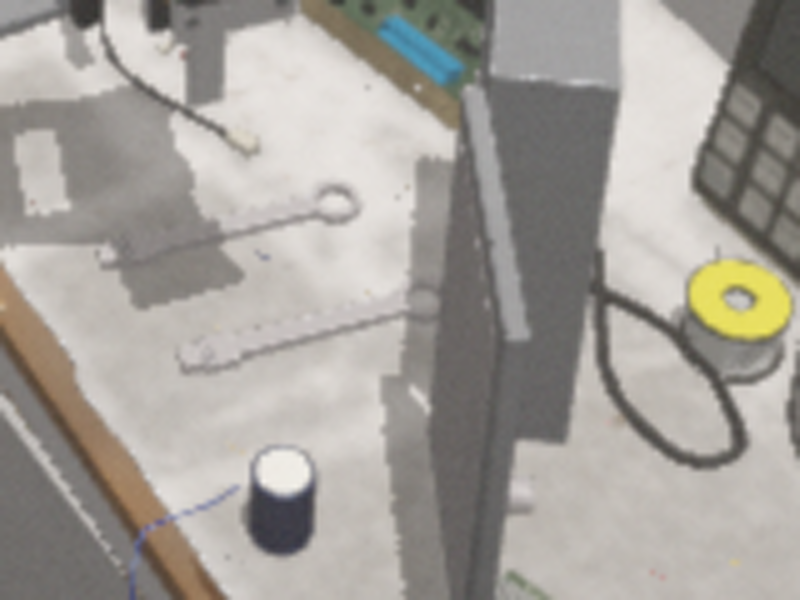

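Side crop s2: gauge A has its eye at (335,203) and blade end near (103,260). Gauge B has its eye at (423,303) and blade end near (182,358). The door edge is thin and seen edge-on at about (500,300).

Run:
```python
from h import *
f=lambda a,b,z=8:at_z("side",299.6+a/5,239.6+b/5,z)[:2].round(1)
print("A",f(335,203),f(103,258),"B",f(423,303),f(182,355))
print(proj("side",[[481,-149,148],[598,-294,0],[598,-294,190]]), proj("top",[481,-149,148]))
C=cloud("side",np.load("pics/side0.npy"))
for nm,c in(("A",((322,195),(350,212))),):
    pass
d=np.load("pics/side1.npy");C=cloud("side",d);C2=cloud("top",np.load("pics/top0.npy"))
z=C[...,2];m=(C[...,0]>400)&(C[...,0]<720)&(C[...,1]<-180)&(C[...,1]>-480)
t=m&(abs(z-275)<5);print(t.sum(),C[t][:,2].mean()); 
for CC,n in((C,"side"),(C2,"top")):
    zz=CC[...,2];t=(CC[...,0]>500)&(CC[...,0]<720)&(CC[...,1]<-180)&(CC[...,1]>-400)&(abs(zz-275)<6)
    r=cv2.minAreaRect(CC[t][:,:2].astype(np.float32));print(n,r,t.sum())
    q=CC[t][:,:2];w,V=np.linalg.eigh(np.cov(q.T));print(q.mean(0),np.degrees(np.arctan2(V[1,1],V[0,1])),np.sqrt(w*12))
# walls of cabinet (vertical faces): points z 60..260
for CC,n in((C,"side"),(C2,"top")):
    a=np.radians(-38.);ex=np.array([np.cos(a),np.sin(a)]);ey=np.array([-np.sin(a),np.cos(a)])
    q=CC.reshape(-1,3);k=(q[:,2]>40)&(q[:,2]<262)&(abs(q[:,0]-580)<170)&(abs(q[:,1]+310)<170);q=q[k]
    X=(q[:,:2]-[604,-296])@ex;Y=(q[:,:2]-[604,-296])@ey
    h,xe,ye=np.histogram2d(X,Y,bins=[range(-60,65,6),range(-260,140,20)]);print(n);print(np.array2string(h.astype(int),max_line_width=220))
```

```text
A [ 573.  -170.7] [ 430.2 -139. ] B [ 574.1 -261.4] [ 433.7 -224.8]
[[336.91909477 253.04501876]
 [397.41005352 306.44473042]
 [403.06563789 259.2578583 ]] [[376.58432995 212.75726531]]
1399 275.1113952402993
side ((596.8004150390625, -294.8404541015625), (213.12513732910156, 189.5269775390625), 88.82878112792969) 1232
[ 603.35705739 -303.53732429] 47.204673962815214 [ 67.30902401 196.92543214]
top ((592.7715454101562, -320.6102294921875), (238.54376220703125, 73.01750183105469), 49.21806716918945) 1347
[ 609.29869994 -298.46710361] 48.272017974601496 [ 66.94211228 189.24206845]
side
[[  0   0   0   0   0   0   0   0   0   0   0   0   0   0   0   0   0   0   0]
 [  0   0   0   0   0   0   0   0   0   0   0   0   0   0   0   0   0   0   0]
 [  0   0   0   0   0   0   0   0   0   0   0   0   0   0   0   0   0   0   0]
 [  0   0   0   0   0   0   0   3  49   1   0   0   0   0   0   0   0   0   0]
 [  0   0   0   0   0   0  70  95  11   0   0   0   0   0   0   0   0   0   0]
 [  0   0   0   0  66 100  24   0   0   2   0   0   2   1   0   0  11  11   0]
 [  0   0  52 111  44   0   0   0  
[... 1956 characters left out ...]
 0   0   0   0   0   0   0   8   0   0   0   0   0   0   0   5   5]
 [  0   0   0   0   0   0   0   0   0   8   0   0   0   0   0   0   0   8   6]
 [  0   0   0   0   0   0   0   0   0   5   0   0   0   0   0   0   0   0   2]
 [  0   0   0   0   0   0   0   0   0   4   0   0   0   0   0   0   0   5   0]
 [  0   0   0   0   0   0   0   0   0   3   2   8   5   5   7   5   1   8   0]
 [  0   0   0   0   0   0   0   0   0   2   5   1   2   3   0   0   0   0   0]
 [  0   0   0   0   0   0   0   0   0   0   0   0   0   0   0   0   0   0   0]
 [  0   0   0   0   0   0   0   0   0   0   0   0   0   0   0   0   0   0   0]
 [  0   0   0   0   0   0   0   0   0   0   0   0   0   0   0   0   0   0   0]]
```

Run:
```python
from h import *
go([482.5,-150.8,3],[np.pi,0,-0.21])
```

```text
d [ 2.500e+00 -1.000e-01  1.463e+02] rv [-0.0005  0.0023  0.0261]
```

```bash
echo '[{"xyz": [1,0,40],"rot": [0,0,0.02]},{"xyz": [2.5,0,80],"rot": [0,0,0.02]},{"xyz": [2.5,0,115],"rot": [0,0,0.02]},{"xyz": [2.5,0,135],"rot": [0,0,0.02]},{"xyz": [2.5,0,145],"rot": [0,0,0.02]}]' | python3 nudge.py; echo '[{},{}]' | python3 nudge.py;echo '[{},{},{},{},{}]' | python3 nudge.py 5 40
python3 - <<'E'
from h import *
go([482.5,-150.8,3],[np.pi,0,-0.21])
E
```

```text
clock: 1.75
eef_pos: [481.3, -153.8, 4.0]
eef_rot: [-3.141, 0.002, -0.209]
wrist_force: [-0.1, 0.2, 0.9]
finger_gap: 59.9
finger_force: 0.0
clock: 1.95
eef_pos: [482.9, -153.6, 6.6]
eef_rot: [3.141, -0.001, -0.208]
wrist_force: [-0.2, -0.2, 0.8]
finger_gap: 59.8
finger_force: 0.0
clock: 2.45
eef_pos: [482.5, -152.9, 5.6]
eef_rot: [3.142, -0.0, -0.207]
wrist_force: [0.7, 1.2, 0.4]
finger_gap: 23.4
finger_force: 0.6
d [-0.5 -2.1  2.6] rv [ 0.     -0.0002  0.0026]
```

```bash
echo '[{"xyz": [0,0,1]},{"xyz": [0,0,2]},{"xyz": [0,0,2]},{"xyz": [0,0,2]}]' | python3 nudge.py; echo '[{"xyz": [0,0,-10]},{"xyz": [0,0,-35]},{"xyz": [0,0,-70]},{"xyz": [0,0,-85]},{"xyz": [0,0,-85]}]' | python3 nudge.py; echo '[{},{}]' | python3 nudge.py
python3 - <<'E'
from h import *
snap("side","side2"); p=proj("side",tool()[0])[0].astype(int); print(p)
crop("side2",p[0]-70,p[1]-60,p[0]+90,p[1]+60,5,"s3")
E
```

```text
clock: 2.85
eef_pos: [482.6, -152.9, 4.3]
eef_rot: [3.142, -0.0, -0.207]
wrist_force: [-4.6, 2.7, 15.5]
finger_gap: 12.8
finger_force: 40.0
clock: 3.35
eef_pos: [483.5, -153.4, 90.6]
eef_rot: [3.141, -0.004, -0.207]
wrist_force: [-0.1, -0.5, -1.0]
finger_gap: 12.9
finger_force: 39.9
clock: 3.55
eef_pos: [481.9, -152.7, 87.2]
eef_rot: [-3.141, 0.002, -0.207]
wrist_force: [-0.8, 0.2, -1.2]
finger_gap: 13.3
finger_force: 39.9
[337 268]
```

View pics/s3.png

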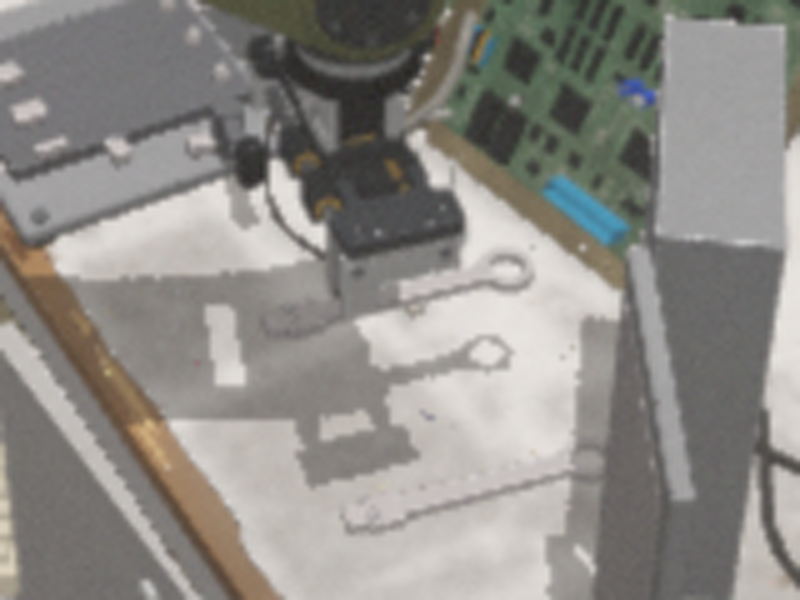

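Gauge A is held level, with its eye at (508,270) in crop s3; B is undisturbed. Measuring the eye offset in the tool frame, then moving to nest0.

Run:
```python
from h import *
p,r=tool()
E_=at_z("side",337-70-.4+508/5,268-60-.4+270/5,p[2]+2); print(E_,r.inv().apply(E_-p))
P,D=snap("top","top2"); uv=proj("top",E_)[0].astype(int); print(uv)
crop("top2",uv[0]-40,uv[1]-30,uv[0]+40,uv[1]+50,7,"t3")
go([453.6,211.7,110],[np.pi,0,-0.033])
```

```text
[ 572.86464222 -173.30172257   89.24854887] [93.26112216  1.3467335  -2.19318797]
[380 186]
d [-102.9 -350.8  -22.3] rv [-0.0005  0.0018 -0.1745]
```

View pics/t3.png

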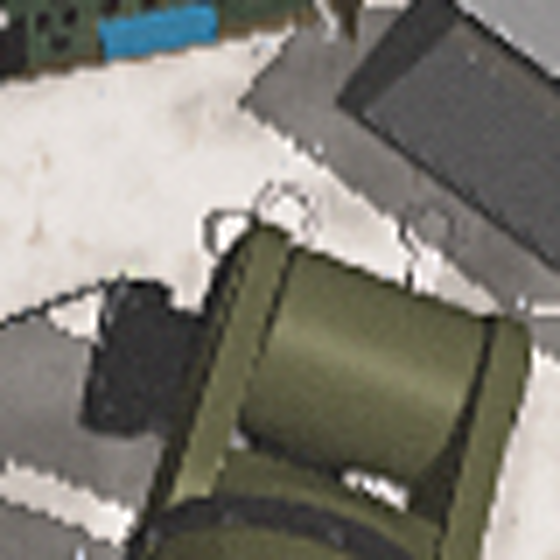

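Top crop t3: the held eye at (285,215) agrees with the side view to about 1 mm. Moving over nest0.

```bash
echo '[{"xyz": [-10,-35,-20]},{"xyz": [-20,-75,-22]},{"xyz": [-33,-115,-22],"rot": [0,0,-0.05]},{"xyz": [-47,-160,-22],"rot": [0,0,-0.1]},{"xyz": [-59,-200,-22],"rot": [0,0,-0.1745]}]' | python3 nudge.py
python3 - <<'E'
from h import *
go([452.7,211.8,105],[np.pi,0,-0.033])
E
```

```text
clock: 4.15
eef_pos: [465.1, 56.7, 109.9]
eef_rot: [-3.142, 0.001, -0.031]
wrist_force: [0.6, 0.4, -0.3]
finger_gap: 12.7
finger_force: 39.9
d [ -17.2 -154.6    5. ] rv [-0.      0.0009  0.0022]
```

```bash
echo '[{"xyz": [-4,-40,0]},{"xyz": [-9,-80,0]},{"xyz": [-13,-115,0]},{"xyz": [-17,-145,3]},{"xyz": [-17,-154,5]}]' | python3 nudge.py;echo '[{},{},{}]' | python3 nudge.py
python3 - <<'E'
from h import *
go([452.7,211.8,48],[np.pi,0,-0.033])
go([452.7,211.8,33],[np.pi,0,-0.033])
E
```

```text
clock: 4.65
eef_pos: [453.2, 211.5, 104.6]
eef_rot: [3.141, 0.001, -0.031]
wrist_force: [1.0, -1.0, -0.9]
finger_gap: 12.5
finger_force: 39.7
clock: 4.95
eef_pos: [454.2, 208.3, 105.4]
eef_rot: [3.141, 0.0, -0.034]
wrist_force: [-0.6, 0.4, -0.3]
finger_gap: 12.9
finger_force: 39.7
d [-1.6 -3.5 57.4] rv [ 0.0001  0.0002 -0.0013]
d [-1.6 -3.5 72.4] rv [ 0.0001  0.0002 -0.0013]
```

```bash
echo '[{"xyz": [-1,-2,20]},{"xyz": [-1.6,-3.5,40]},{"xyz": [-1.6,-3.5,53]},{"xyz": [-1.6,-3.5,55]}]' | python3 nudge.py;echo '[{},{},{}]' | python3 nudge.py
python3 - <<'E'
from h import *
go([452.7,211.8,33],[np.pi,0,-0.033])
snap("side","side3"); p=proj("side",[500,200,40])[0].astype(int);print(p); crop("side3",p[0]-65,p[1]-50,p[0]+65,p[1]+50,6,"s4")
E
```

```text
clock: 5.35
eef_pos: [452.1, 212.1, 49.3]
eef_rot: [3.141, 0.002, -0.034]
wrist_force: [-0.4, 0.4, -0.6]
finger_gap: 13.0
finger_force: 39.7
clock: 5.65
eef_pos: [452.9, 213.0, 51.2]
eef_rot: [-3.141, -0.001, -0.033]
wrist_force: [-0.5, -0.1, -1.0]
finger_gap: 13.0
finger_force: 39.7
d [-0.2  1.2 18.2] rv [-0.0005 -0.0012 -0.    ]
[289 212]
```

View pics/s4.png

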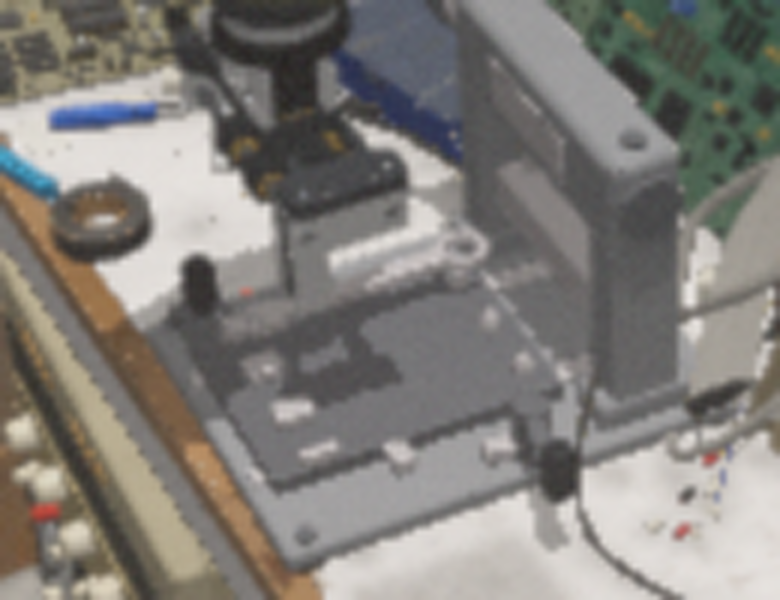

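Side crop s4: held eye at (464,245); free pins at (490,316) and (524,362).

Run:
```python
from h import *
f=lambda a,b,z:at_z("side",223.6+a/6,161.6+b/6,z)[:2].round(1)
print(f(464,245,54),"pins",f(490,314,36),f(524,360,36), "cknob",f(199,262,66),"camknob",f(556,448,75))
```

```text
[551.  213.6] pins [544.3 170. ] [541.9 124.5] cknob [406.4 262.5] camknob [502.  13.]
```

Run:
```python
from h import *
p,r=tool(); print(p)
P,d=snap("top","top3")
for n,name in(("top","top3"),("side","side3")):
    C=cloud(n,np.load(f"pics/{name}.npy")); im=cv2.imread(f"pics/{name}.png").mean(2)
    m=(C[...,0]>500)&(C[...,0]<572)&(abs(C[...,1]-211)<22)&(C[...,2]>44)&(C[...,2]<66)
    q=C[m];e=q[q[:,0]>p[0]+78]
    print(n,len(q),"eye",len(e),e.mean(0).round(1),e.min(0).round(1),e.max(0).round(1))
    k=q[:,0]<p[0]+75
    if k.sum()>3: print(" shank",q[k].mean(0).round(1))
```

```text
[452.85922249 212.99820638  51.09402735]
top 52 eye 51 [547.2 211.   53.4] [531.4 197.5  44.1] [562.7 225.4  59.5]
side 80 eye 46 [547.8 211.8  53.2] [531.8 194.   46.1] [563.8 228.   62.1]
 shank [514.3 210.9  54. ]
```

```bash
echo '[{"xyz": [-2,1,0]},{"xyz": [-2,1,8]},{"xyz": [-2,1,13]},{"xyz": [-2,1,17]},{"xyz": [-2,1,17]}]' | python3 nudge.py;echo '[{},{}]' | python3 nudge.py
```

```text
clock: 6.25
eef_pos: [451.3, 212.5, 33.6]
eef_rot: [-3.14, -0.002, -0.033]
wrist_force: [1.4, 3.2, 2.1]
finger_gap: 13.0
finger_force: 39.9
clock: 6.45
eef_pos: [450.9, 212.5, 33.5]
eef_rot: [-3.141, -0.001, -0.033]
wrist_force: [1.7, 4.7, 3.5]
finger_gap: 12.6
finger_force: 39.9
```

```bash
echo '[{},{},{},{}]' | python3 nudge.py 30; echo '[{"xyz": [0,0,-20]},{"xyz": [0,0,-60]},{"xyz": [0,0,-80]},{"xyz": [0,0,-80]}]' | python3 nudge.py
python3 - <<'E'
from h import *
P,d=snap("side","side4"); C=cloud("side",d)
m=(C[...,0]>532)&(C[...,0]<570)&(abs(C[...,1]-211)<24)&(C[...,2]>31)&(C[...,2]<60)
print(C[m].mean(0),C[m].min(0),C[m].max(0)); im=P.mean(2)
go([482.5,-240,120],[np.pi,0,-0.21])
p=proj("side",[500,170,40])[0].astype(int);crop("side4",p[0]-65,p[1]-50,p[0]+65,p[1]+50,6,"s5")
E
```

```text
clock: 6.85
eef_pos: [450.2, 211.8, 33.2]
eef_rot: [3.141, 0.001, -0.033]
wrist_force: [0.2, 0.4, 0.8]
finger_gap: 29.9
finger_force: 0.0
clock: 7.25
eef_pos: [451.6, 212.4, 116.0]
eef_rot: [-3.14, -0.004, -0.033]
wrist_force: [-0.4, -0.2, -0.6]
finger_gap: 30.2
finger_force: 0.0
[545.25342187 207.72576745  36.42540595] [532.00679667 188.40291724  31.40413207] [569.32160991 234.40233392  41.77344442]
d [ 46.5 450.8  -6.1] rv [-0.0008 -0.0017  0.1771]
```

View pics/s5.png

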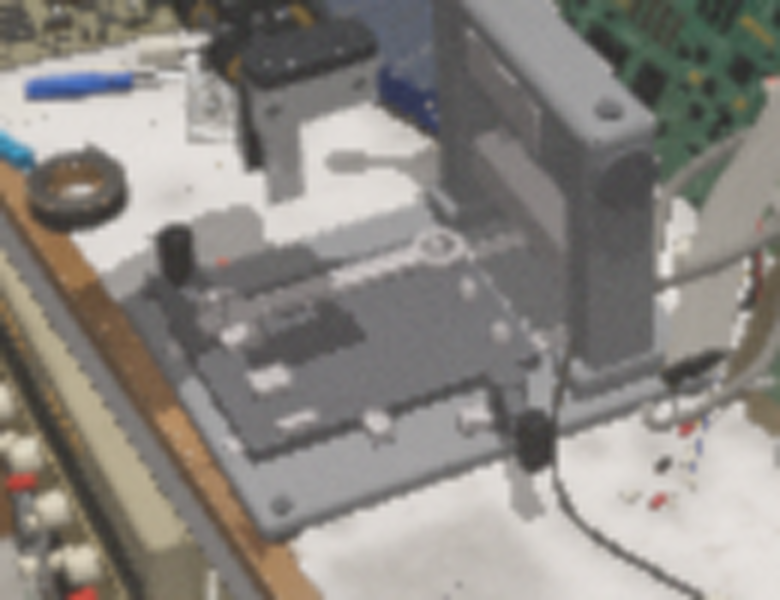

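Gauge A lies seated on pin0, blade between its guide blocks. Now checking numerically that B hasn't moved, and heading over it.

```bash
echo '[{"xyz": [9,45,0]},{"xyz": [18,90,0]},{"xyz": [27,135,0]},{"xyz": [32,180,0],"rot": [0,0,0.08]},{"xyz": [37,225,0],"rot": [0,0,0.1771]}]' | python3 nudge.py 60
python3 - <<'E'
from h import *
a=cv2.imread("pics/side1.png").astype(int);b=cv2.imread("pics/side4.png").astype(int)
D=abs(a-b).mean(2)[296:320,330:392]; print(D.mean(),(D>25).sum())
# eye B by depth is noisy; compare patch by template
t=cv2.imread("pics/side1.png")[292:318,332:392]; r=cv2.matchTemplate(cv2.imread("pics/side4.png")[260:350,300:430],t,cv2.TM_CCOEFF_NORMED);print(cv2.minMaxLoc(r))
go([483.5,-241.5,120],[np.pi,0,-0.22])
E
```

```text
clock: 7.8
eef_pos: [479.2, -15.9, 112.0]
eef_rot: [3.141, 0.002, -0.213]
wrist_force: [0.7, 1.1, 0.3]
finger_gap: 59.8
finger_force: 0.0
4.040098566308243 56
(-0.584551215171814, 0.8959329128265381, (70, 11), (32, 32))
d [ 51.9 219.6  -8.1] rv [0.0003 0.0022 0.0068]
```

```bash
echo '[{"xyz": [10,44,0]},{"xyz": [20,88,0]},{"xyz": [31,132,0]},{"xyz": [44,185,0]},{"xyz": [53,217,0],"rot": [0,0,0.007]}]' | python3 nudge.py 60;echo '[{"xyz": [0,0,20]},{"xyz": [0,0,30]},{"xyz": [0,0,30]}]' | python3 nudge.py
python3 - <<'E'
from h import *
go([484.5,-240,4.5],[np.pi,0,-0.22])
E
```

```text
clock: 8.3
eef_pos: [485.6, -239.7, 111.8]
eef_rot: [-3.141, 0.002, -0.218]
wrist_force: [-0.0, 0.2, 0.2]
finger_gap: 60.4
finger_force: 0.0
clock: 8.6
eef_pos: [485.5, -236.4, 81.0]
eef_rot: [-3.14, 0.004, -0.217]
wrist_force: [-0.9, -0.0, -0.2]
finger_gap: 60.1
finger_force: 0.0
d [ 0.2  3.9 76.5] rv [-0.0014  0.0044  0.0032]
```

```bash
echo '[{"xyz": [0,3,30]},{"xyz": [0,3,55]},{"xyz": [0,3,70]},{"xyz": [0,3,75]},{"xyz": [0,3,75]}]' | python3 nudge.py;echo '[{},{},{},{},{}]' | python3 nudge.py 5 40;echo '[{},{},{},{}]' | python3 nudge.py; echo '[{"xyz": [0,0,-10]},{"xyz": [0,0,-35]},{"xyz": [0,0,-70]},{"xyz": [0,0,-105]},{"xyz": [0,0,-105]}]' | python3 nudge.py; echo '[{},{}]' | python3 nudge.py
python3 - <<'E'
from h import *
p,r=tool()
for n in("top","side"):
    _,d=snap(n,n+"5"); C=cloud(n,d)
    q=C[(C[...,2]>p[2]-8)&(C[...,2]<p[2]+14)]; q=r.inv().apply(q-p)
    e=q[(q[:,0]>74)&(q[:,0]<120)&(abs(q[:,1])<25)]; print(n,len(e),e.mean(0).round(1),e.min(0).round(1),e.max(0).round(1))
go([452.7,125.8,105],[np.pi,0,-0.033])
E
```

```text
clock: 9.1
eef_pos: [486.2, -240.0, 8.6]
eef_rot: [-3.141, 0.0, -0.216]
wrist_force: [1.0, 0.7, 0.0]
finger_gap: 60.2
finger_force: 0.0
clock: 9.6
eef_pos: [486.1, -240.4, 8.7]
eef_rot: [3.141, -0.0, -0.217]
wrist_force: [0.5, 0.4, -0.0]
finger_gap: 23.6
finger_force: 0.0
clock: 10.0
eef_pos: [486.0, -240.3, 8.4]
eef_rot: [-3.142, 0.0, -0.217]
wrist_force: [-0.3, -0.9, 0.1]
finger_gap: 5.0
finger_force: 0.0
clock: 10.5
eef_pos: [487.9, -241.4, 118.8]
eef_rot: [3.139, -0.008, -0.217]
wrist_force: [-0.1, -0.2, 0.5]
finger_gap: 5.1
finger_force: 0.0
clock: 10.7
eef_pos: [485.5, -240.1, 112.7]
eef_rot: [-3.141, 0.001, -0.217]
wrist_force: [-0.7, -0.5, 0.1]
finger_gap: 5.1
finger_force: 0.0<stdin>:6: RuntimeWarning: Mean of empty slice.
  ret = um.true_divide(
Traceback (most recent call last):
ValueError: zero-size array to reduction operation minimum which has no identity
```

The fingers closed above the gauge (z 8.6). Repeating, deeper.

```bash
echo '[{"xyz": [0,0,40]},{"xyz": [0,0,75]},{"xyz": [0,0,95]},{"xyz": [0,0,102]},{"xyz": [0,0,102]}]' | python3 nudge.py 60;echo '[{},{}]' | python3 nudge.py
python3 - <<'E'
from h import *
go([485,-240,4.3],[np.pi,0,-0.22])
E
```

```text
clock: 11.25
eef_pos: [485.5, -240.0, 10.5]
eef_rot: [-3.141, 0.002, -0.217]
wrist_force: [0.2, 0.4, -0.8]
finger_gap: 41.6
finger_force: 0.0
clock: 11.45
eef_pos: [486.5, -240.6, 12.6]
eef_rot: [3.141, -0.002, -0.217]
wrist_force: [-0.5, -0.1, -0.1]
finger_gap: 57.6
finger_force: 0.0
d [-1.7 -0.3  8.3] rv [ 0.0005 -0.0017  0.003 ]
```

```bash
echo '[{"xyz": [0,0,5]},{"xyz": [0,0,8]},{"xyz": [0,0,8]},{"xyz": [0,0,8]}]' | python3 nudge.py;echo '[{},{},{},{},{}]' | python3 nudge.py 5 40;echo '[{},{},{},{}]' | python3 nudge.py
```

```text
clock: 11.85
eef_pos: [486.0, -240.3, 3.4]
eef_rot: [-3.142, 0.0, -0.217]
wrist_force: [0.4, -1.1, -0.2]
finger_gap: 60.2
finger_force: 0.0
clock: 12.35
eef_pos: [486.0, -240.3, 3.5]
eef_rot: [-3.142, -0.0, -0.217]
wrist_force: [0.3, -0.4, 0.1]
finger_gap: 23.6
finger_force: 0.0
clock: 12.75
eef_pos: [486.0, -240.3, 3.4]
eef_rot: [-3.142, 0.0, -0.217]
wrist_force: [0.2, 0.8, 0.4]
finger_gap: 13.3
finger_force: 40.0
```

```bash
echo '[{"xyz": [0,0,-10]},{"xyz": [0,0,-35]},{"xyz": [0,0,-70]},{"xyz": [0,0,-105]},{"xyz": [0,0,-105]}]' | python3 nudge.py; echo '[{},{}]' | python3 nudge.py
python3 - <<'E'
from h import *
p,r=tool()
for n in("top","side"):
    _,d=snap(n,n+"5"); C=cloud(n,d)
    q=C[(C[...,2]>p[2]-8)&(C[...,2]<p[2]+14)]; q=r.inv().apply(q-p)
    e=q[(q[:,0]>74)&(q[:,0]<120)&(abs(q[:,1])<25)]; print(n,len(e),e.mean(0).round(1),e.min(0).round(1),e.max(0).round(1))
go([452.7,125.8,105],[np.pi,0,-0.033])
E
```

```text
clock: 13.25
eef_pos: [487.8, -241.4, 113.6]
eef_rot: [3.139, -0.007, -0.217]
wrist_force: [0.3, -0.4, -0.5]
finger_gap: 13.3
finger_force: 40.0
clock: 13.45
eef_pos: [485.4, -240.0, 107.5]
eef_rot: [-3.141, 0.002, -0.217]
wrist_force: [-0.3, -0.4, -1.4]
finger_gap: 12.7
finger_force: 40.0
top 34 [95.2 -3.5 -4.5] [ 76.1 -14.3  -9.7] [108.6  12.1   0.6]
side 65 [89.1 -1.2 -2.2] [ 74.  -15.7  -7.3] [105.1  15.1   5.6]
d [-110.8 -350.2    2.8] rv [-0.0008  0.0019 -0.1841]
```

```bash
echo '[{"xyz": [-10,-35,0]},{"xyz": [-20,-75,0]},{"xyz": [-33,-115,0],"rot": [0,0,-0.05]},{"xyz": [-47,-160,0],"rot": [0,0,-0.1]},{"xyz": [-59,-200,0],"rot": [0,0,-0.1841]}]' | python3 nudge.py
python3 - <<'E'
from h import *
go([450,126.3,100],[np.pi,0,-0.033])
E
```

```text
clock: 14.05
eef_pos: [470.6, -30.4, 107.7]
eef_rot: [-3.141, 0.001, -0.031]
wrist_force: [0.6, 0.3, -0.6]
finger_gap: 13.3
finger_force: 40.0
d [ -25.4 -156.     7.8] rv [-0.0002  0.0015  0.0022]
```

```bash
echo '[{"xyz": [-6,-40,0]},{"xyz": [-13,-80,0]},{"xyz": [-19,-115,0]},{"xyz": [-25,-145,3]},{"xyz": [-25,-156,5]}]' | python3 nudge.py;echo '[{"xyz": [0,0,10]},{"xyz": [0,0,30]},{"xyz": [0,0,45]},{"xyz": [0,0,50]},{"xyz": [0,0,50]}]' | python3 nudge.py;echo '[{},{}]' | python3 nudge.py
python3 - <<'E'
from h import *
p,r=tool();print(p)
for n in("top","side"):
    _,d=snap(n,n+"6"); C=cloud(n,d)
    q=C[(C[...,2]>p[2]-7)&(C[...,2]<p[2]+14)]; q=r.inv().apply(q-p)
    e=q[(q[:,0]>78)&(q[:,0]<115)&(abs(q[:,1])<22)]; print(n,len(e),(p+r.apply(e.mean(0))).round(1),e.min(0).round(1),e.max(0).round(1))
go([450,126.3,33],[np.pi,0,-0.033])
E
```

```text
clock: 14.55
eef_pos: [450.7, 126.4, 102.7]
eef_rot: [3.141, 0.001, -0.031]
wrist_force: [-0.0, -0.6, -0.8]
finger_gap: 13.3
finger_force: 40.0
clock: 15.05
eef_pos: [451.3, 123.4, 52.6]
eef_rot: [3.141, 0.002, -0.034]
wrist_force: [-0.2, 0.4, -0.7]
finger_gap: 13.1
finger_force: 40.0
clock: 15.25
eef_pos: [452.0, 124.2, 54.1]
eef_rot: [-3.141, -0.001, -0.033]
wrist_force: [0.5, -0.5, -0.6]
finger_gap: 13.1
finger_force: 40.0
[452.04101386 124.24007583  54.05822205]
top 45 [544.8 120.8  57.8] [ 78.7 -15.4 -10.4] [106.5  15.9   4.7]
side 46 [545.5 122.2  56.3] [ 79.  -16.8  -9.4] [107.5  16.6   3.2]
d [-2.  -1.8 21. ] rv [-0.0002 -0.0009 -0.    ]
```

```bash
echo '[{"xyz": [-2.5,-2.2,2]},{"xyz": [-2.5,-2.2,10]},{"xyz": [-2.5,-2.2,16]},{"xyz": [-2.5,-2.2,20]},{"xyz": [-2.5,-2.2,20]}]' | python3 nudge.py;echo '[{},{}]' | python3 nudge.py
```

```text
clock: 15.85
eef_pos: [448.8, 126.7, 32.7]
eef_rot: [3.141, 0.001, -0.033]
wrist_force: [-0.7, -0.2, -1.2]
finger_gap: 13.0
finger_force: 40.0
clock: 16.05
eef_pos: [449.3, 126.7, 33.6]
eef_rot: [-3.142, -0.0, -0.033]
wrist_force: [-0.3, 0.4, -0.3]
finger_gap: 12.7
finger_force: 40.0
```

```bash
echo '[{},{},{}]' | python3 nudge.py 30; echo '[{"xyz": [0,0,-20]},{"xyz": [0,0,-50]},{"xyz": [0,0,-75]},{"xyz": [0,0,-75]}]' | python3 nudge.py
python3 - <<'E'
from h import *
P,d=snap("side","side7")
go([405.5,260.5,105],[np.pi,0,-0.033])
p=proj("side",[480,170,40])[0].astype(int);crop("side7",p[0]-65,p[1]-50,p[0]+65,p[1]+50,6,"s7")
E
```

```text
clock: 16.35
eef_pos: [449.3, 126.7, 33.6]
eef_rot: [-3.142, -0.0, -0.033]
wrist_force: [0.1, -0.0, 0.1]
finger_gap: 29.8
finger_force: 0.0
clock: 16.75
eef_pos: [450.7, 127.0, 111.5]
eef_rot: [-3.14, -0.005, -0.033]
wrist_force: [-0.0, 0.4, -0.4]
finger_gap: 29.9
finger_force: 0.0
d [ -48.8 -132.1    4.6] rv [-0.0007 -0.0029  0.    ]
```

View pics/s7.png

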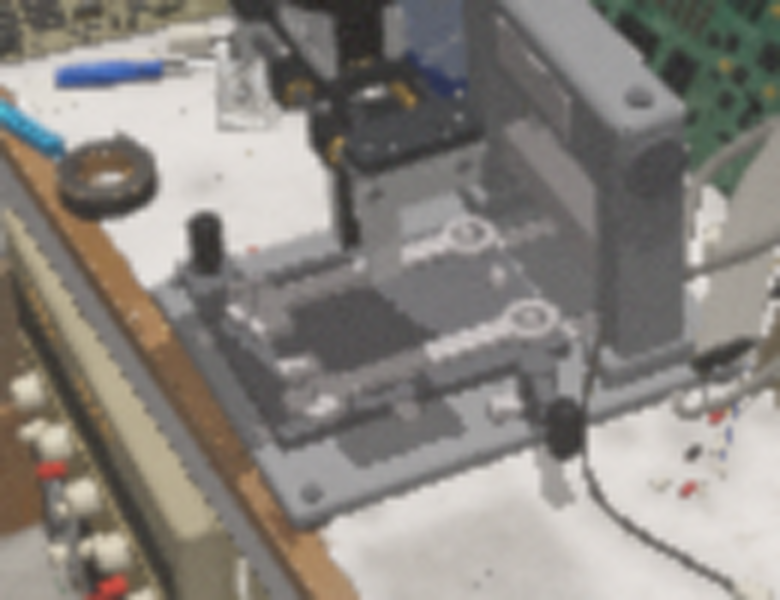

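Both gauges are seated: eyes at (468,233) and (530,317) over their pins, blades between the blocks. Going to the carriage knob at (205,240).

```bash
echo '[{"xyz": [-12,-33,0]},{"xyz": [-24,-66,0]},{"xyz": [-36,-100,0]},{"xyz": [-49,-132,0]},{"xyz": [-49,-132,0]}]' | python3 nudge.py 60; echo '[{},{}]' | python3 nudge.py
python3 - <<'E'
from h import *
go([405.5,260.5,48],[np.pi,0,-0.033])
E
```

```text
clock: 17.3
eef_pos: [402.9, 262.6, 107.3]
eef_rot: [3.141, 0.001, -0.03]
wrist_force: [0.5, -1.0, 0.3]
finger_gap: 59.7
finger_force: 0.0
clock: 17.5
eef_pos: [404.6, 259.4, 107.9]
eef_rot: [3.141, 0.001, -0.034]
wrist_force: [0.2, 0.4, 0.2]
finger_gap: 60.1
finger_force: 0.0
d [ 0.9 -1.1 59.9] rv [ 0.0006  0.0008 -0.0006]
```

```bash
echo '[{"xyz": [1,-1,25]},{"xyz": [1,-1,45]},{"xyz": [1,-1,57]},{"xyz": [1,-1,57]}]' | python3 nudge.py; echo '[{},{},{},{},{}]' | python3 nudge.py 15 40; echo '[{},{}]' | python3 nudge.py;  python3 - <<'E'
from h import *
p,r=tool(); q=[np.cos(.033),-np.sin(.033),0]
go(p+84*np.array(q),[np.pi,0,-0.033])
E
```

```text
clock: 17.9
eef_pos: [405.2, 260.2, 50.2]
eef_rot: [3.14, 0.002, -0.034]
wrist_force: [-1.0, 0.1, -0.5]
finger_gap: 60.0
finger_force: 0.0
clock: 18.4
eef_pos: [405.8, 261.7, 51.8]
eef_rot: [-3.14, -0.001, -0.033]
wrist_force: [-1.7, 23.9, -0.1]
finger_gap: 23.4
finger_force: 12.3
clock: 18.6
eef_pos: [406.0, 263.2, 51.9]
eef_rot: [-3.138, -0.002, -0.033]
wrist_force: [1.5, 16.9, -3.4]
finger_gap: 20.2
finger_force: 40.0
d [84.   0.   0.1] rv [-0.0039 -0.0018  0.0001]
```

```bash
echo '[{"xyz": [8,-2,0]},{"xyz": [20,-2,0]},{"xyz": [35,-2,0]},{"xyz": [50,-2,0]},{"xyz": [65,-2,0]}]' | python3 nudge.py; echo '[{"xyz": [6,0,0]},{"xyz": [10,0,0]},{"xyz": [13,0,0]},{"xyz": [16,0,0]},{"xyz": [16,0,0]}]' | python3 nudge.py
```

```text
clock: 19.1
eef_pos: [471.2, 260.7, 51.8]
eef_rot: [3.141, 0.0, -0.033]
wrist_force: [-4.1, -2.0, 6.3]
finger_gap: 19.6
finger_force: 40.0
clock: 19.6
eef_pos: [486.5, 260.1, 51.8]
eef_rot: [3.141, 0.001, -0.033]
wrist_force: [-3.9, -4.5, 7.4]
finger_gap: 19.9
finger_force: 40.0
```

```bash
echo '[{"xyz": [2,0,0]},{"xyz": [4,0,0]},{"xyz": [5,0,0]},{"xyz": [5,0,0]}]' | python3 nudge.py
```

```text
clock: 20.0
eef_pos: [487.0, 260.1, 51.6]
eef_rot: [3.139, 0.011, -0.033]
wrist_force: [-37.2, -4.3, 29.1]
finger_gap: 19.9
finger_force: 40.0
```

Home (37 N on the stop). Release, rise, go to the cam knob.

```bash
echo '[{"xyz": [-3,0,0]},{"xyz": [-5,0,0]}]' | python3 nudge.py; echo '[{},{},{},{}]' | python3 nudge.py 40; echo '[{"xyz": [0,0,-20]},{"xyz": [0,0,-40]},{"xyz": [0,0,-40]}]' | python3 nudge.py;  python3 - <<'E'
from h import *
go([503,12,93],[np.pi,0,-0.033])
E
```

```text
clock: 20.2
eef_pos: [486.3, 260.1, 51.8]
eef_rot: [3.14, 0.0, -0.033]
wrist_force: [1.5, -5.2, 2.6]
finger_gap: 19.8
finger_force: 40.0
clock: 20.6
eef_pos: [486.6, 260.6, 51.3]
eef_rot: [-3.142, 0.0, -0.033]
wrist_force: [-0.3, -0.8, 0.4]
finger_gap: 39.8
finger_force: 0.0
clock: 20.9
eef_pos: [487.7, 261.1, 93.7]
eef_rot: [-3.14, -0.004, -0.033]
wrist_force: [0.1, 0.7, 0.4]
finger_gap: 40.4
finger_force: 0.0
d [ 23.4 248.5   0.3] rv [-0.0019 -0.0036  0.0001]
```

```bash
echo '[{"xyz": [-15,45,0]},{"xyz": [-15,90,0]},{"xyz": [-10,140,0]},{"xyz": [5,190,0]},{"xyz": [20,235,0]}]' | python3 nudge.py 50; echo '[{"xyz": [3,12,0]},{"xyz": [3,12,0]},{"xyz": [3,12,0]}]' | python3 nudge.py
python3 - <<'E'
from h import *
go([503,12,56],[np.pi,0,-0.033])
p,r=tool();_,d=snap("top","top8"); C=cloud("top",d);m=(C[...,2]>66)&(C[...,2]<84)&(abs(C[...,0]-500)<40)&(abs(C[...,1]-12)<25);print(C[m].mean(0) if m.any() else 0,m.sum())
_,d=snap("side","side8"); C=cloud("side",d);m=(C[...,2]>69)&(C[...,2]<80)&(abs(C[...,0]-500)<20)&(abs(C[...,1]-12)<20);print(C[m].mean(0) if m.any() else 0,m.sum())
E
```

```text
clock: 21.4
eef_pos: [498.5, 23.1, 90.8]
eef_rot: [-3.142, 0.0, -0.033]
wrist_force: [1.0, 1.7, 0.4]
finger_gap: 49.8
finger_force: 0.0
clock: 21.7
eef_pos: [501.0, 13.8, 90.8]
eef_rot: [-3.141, 0.001, -0.033]
wrist_force: [-0.4, 0.5, -1.0]
finger_gap: 50.1
finger_force: 0.0
d [ 2.1  1.7 34.8] rv [-0.0003  0.001   0.0002]
0 0
[498.00274287   9.75277975  73.96176004] 11
```

```bash
echo '[{"xyz": [1,2,15]},{"xyz": [1,2,30]},{"xyz": [1,2,34]},{"xyz": [1,2,34]}]' | python3 nudge.py; echo '[{},{},{},{},{}]' | python3 nudge.py 10 20; echo '[{},{}]' | python3 nudge.py
python3 - <<'E'
from h import *
p,r=tool(); print(p)
a0=np.array([520.9,70.4]); v=p[:2]-a0; print(np.linalg.norm(v))
yaw=-.033; th0=np.arctan2(-(v@[np.cos(yaw),np.sin(yaw)]),-(v@[-np.sin(yaw),np.cos(yaw)])); print("th",th0)
for th in np.linspace(th0,1.57,10):
    w=a0+62*(-np.sin(th)*np.array([np.cos(yaw),np.sin(yaw)])-np.cos(th)*np.array([-np.sin(yaw),np.cos(yaw)])); print(round(th,2),r.inv().apply([*w,p[2]]-p).round(1))
E
```

```text
clock: 22.2
eef_pos: [502.0, 11.8, 57.2]
eef_rot: [-3.142, 0.001, -0.032]
wrist_force: [0.2, -0.0, 0.4]
finger_gap: 50.3
finger_force: 0.0
clock: 22.7
eef_pos: [502.8, 12.2, 57.7]
eef_rot: [-3.139, -0.001, -0.034]
wrist_force: [2.2, 11.5, -1.2]
finger_gap: 18.2
finger_force: 20.0
clock: 22.9
eef_pos: [502.8, 12.2, 57.7]
eef_rot: [-3.139, -0.001, -0.033]
wrist_force: [2.1, 11.9, -0.1]
finger_gap: 17.4
finger_force: 20.0
[502.82078325  12.19062326  57.69996162]
60.95235531778878
th 0.2681433261788695
0.27 [-0.3  1.  -0. ]
0.41 [-8.7 -2.  -0. ]
0.56 [-16.7  -6.2  -0. ]
0.7 [-23.9 -11.4  -0. ]
0.85 [-30.3 -17.7   0. ]
0.99 [-35.7 -24.8   0. ]
1.14 [-40.1 -32.7   0. ]
1.28 [-43.3 -41.    0. ]
1.43 [-45.2 -49.8   0.1]
1.57 [-45.9 -58.7   0.1]
```

```bash
echo '[{"xyz": [-8.5,-3,0]},{"xyz": [-16.5,-7,0]},{"xyz": [-23.7,-12.3,0]},{"xyz": [-30,-18.5,0]},{"xyz": [-30,-18.5,0]}]' | python3 nudge.py; echo '[{"xyz": [-5.4,-7.1,0]},{"xyz": [-9.8,-15,0]},{"xyz": [-13,-23.3,0]},{"xyz": [-15,-32,0]},{"xyz": [-15.8,-41,0]}]' | python3 nudge.py; echo '[{},{}]' | python3 nudge.py
```

```text
clock: 23.4
eef_pos: [470.9, 28.9, 57.7]
eef_rot: [3.138, 0.004, -0.033]
wrist_force: [-15.3, -17.8, 13.4]
finger_gap: 17.5
finger_force: 21.2
clock: 23.9
eef_pos: [456.6, 71.3, 57.1]
eef_rot: [3.14, 0.004, -0.033]
wrist_force: [-4.1, -6.3, 0.2]
finger_gap: 18.3
finger_force: 20.0
clock: 24.1
eef_pos: [456.7, 71.8, 57.1]
eef_rot: [3.141, 0.004, -0.033]
wrist_force: [-10.8, -3.0, 5.6]
finger_gap: 17.9
finger_force: 20.0
```

```bash
echo '[{"xyz": [2,-2,0]},{"xyz": [2.5,-4,0]},{"xyz": [2.5,-4,0]}]' | python3 nudge.py; echo '[{"xyz": [0,3,0]},{"xyz": [0,3,0]},{"xyz": [0,3,0]}]' | python3 nudge.py 40;  echo '[{"xyz": [0,0,-20]},{"xyz": [0,0,-50]},{"xyz": [0,0,-80]},{"xyz": [0,0,-80]}]' | python3 nudge.py
python3 - <<'E'
from h import *
P,d=snap("side","side9"); p=proj("side",[480,170,40])[0].astype(int);crop("side9",p[0]-65,p[1]-70,p[0]+65,p[1]+30,6,"s9")
E
```

```text
clock: 24.4
eef_pos: [457.9, 75.2, 56.9]
eef_rot: [3.14, 0.008, -0.033]
wrist_force: [-20.6, -5.6, 14.5]
finger_gap: 17.7
finger_force: 20.0
clock: 24.7
eef_pos: [461.3, 72.8, 57.6]
eef_rot: [-3.142, -0.0, -0.033]
wrist_force: [-0.7, 0.4, 0.3]
finger_gap: 37.7
finger_force: 0.0
clock: 25.1
eef_pos: [462.9, 73.0, 141.0]
eef_rot: [-3.141, -0.006, -0.033]
wrist_force: [0.3, 0.4, -0.8]
finger_gap: 40.1
finger_force: 0.0
```

View pics/s9.png

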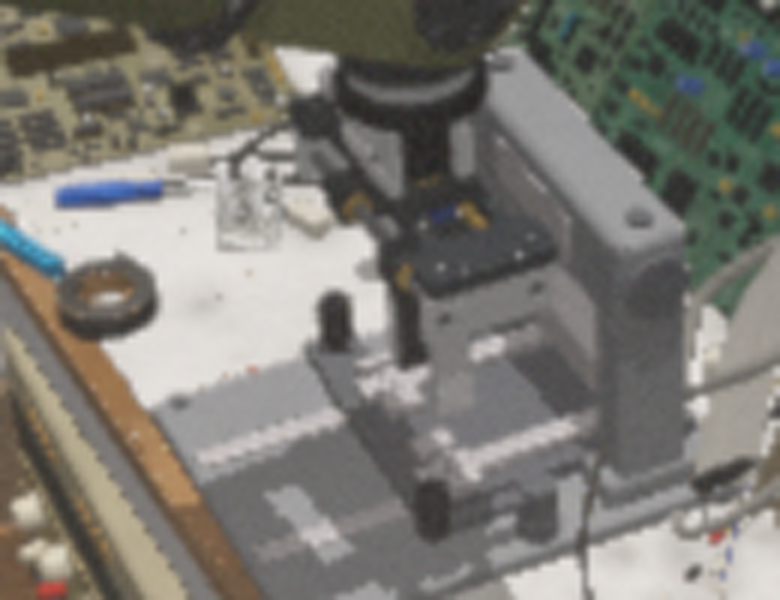

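Cam knob at (433,510) now points to the robot and the carriage is home. Next, the press lever ball.

Run:
```python
from h import *
for n,f in(("top","top0"),("side","side9"),("side","side4")):
    C=cloud(n,np.load(f"pics/{f}.npy"));m=(C[...,2]>265)&(C[...,2]<312)&(abs(C[...,0]-554)<35)&(abs(C[...,1]-297)<35)
    print(f,m.sum(),C[m].mean(0).round(1),C[m].min(0).round(1),C[m].max(0).round(1)) if m.any() else print(f,0)
go([554,297,350],[np.pi,0,-0.033])
```

```text
top0 89 [553.2 295.8 296.8] [540.7 282.5 286.1] [566.7 311.9 303.4]
side9 0
side4 40 [556.3 289.6 287. ] [545.7 281.1 265.9] [566.9 298.7 307.3]
d [  85.3 -227.1 -210.7] rv [-0.0004 -0.0035  0.0001]
```

```bash
echo '[{"xyz": [0,-20,-40]},{"xyz": [0,-50,-80]},{"xyz": [0,-80,-120]},{"xyz": [0,-110,-160]},{"xyz": [0,-140,-200]}]' | python3 nudge.py 60; echo '[{"xyz": [15,-25,-10]},{"xyz": [35,-45,-20]},{"xyz": [55,-65,-20]},{"xyz": [75,-80,-20]},{"xyz": [85,-88,-20]}]' | python3 nudge.py; echo '[{},{}]' | python3 nudge.py
python3 - <<'E'
from h import *
go([553.5,297,268],[np.pi,0,-0.033])
E
```

```text
clock: 25.65
eef_pos: [465.4, 213.9, 338.0]
eef_rot: [3.141, 0.001, -0.033]
wrist_force: [0.9, 0.0, 0.3]
finger_gap: 59.8
finger_force: 0.0
clock: 26.15
eef_pos: [554.7, 299.0, 354.9]
eef_rot: [3.14, 0.003, -0.033]
wrist_force: [0.9, -0.8, 0.2]
finger_gap: 60.1
finger_force: 0.0
clock: 26.35
eef_pos: [553.4, 297.8, 356.3]
eef_rot: [3.141, 0.001, -0.033]
wrist_force: [-0.4, -0.1, -0.1]
finger_gap: 59.9
finger_force: 0.0
d [ 0.2  0.7 88.3] rv [0.0007 0.0014 0.0001]
```

```bash
echo '[{"xyz": [0,1,30]},{"xyz": [0,1,60]},{"xyz": [0,1,80]},{"xyz": [0,1,86]},{"xyz": [0,1,86]}]' | python3 nudge.py; echo '[{},{},{},{},{}]' | python3 nudge.py 20 40; echo '[{},{}]' | python3 nudge.py
```

```text
clock: 26.85
eef_pos: [553.2, 296.5, 271.6]
eef_rot: [3.141, 0.0, -0.033]
wrist_force: [0.2, -0.7, 0.5]
finger_gap: 60.0
finger_force: 0.0
clock: 27.35
eef_pos: [553.6, 299.0, 272.0]
eef_rot: [-3.137, -0.002, -0.031]
wrist_force: [3.0, 15.0, -0.8]
finger_gap: 28.2
finger_force: 40.0
clock: 27.55
eef_pos: [553.6, 299.0, 272.0]
eef_rot: [-3.137, -0.002, -0.031]
wrist_force: [3.6, 14.7, -1.1]
finger_gap: 28.4
finger_force: 40.0
```

```bash
echo '[{"xyz": [-14.3,-2.5,6.2]},{"xyz": [-27.7,-2.5,14.1]},{"xyz": [-40.2,-2.5,23.5]},{"xyz": [-51.3,-2.5,34.3]},{"xyz": [-61.2,-2.5,46.5]}]' | python3 nudge.py; echo '[{"xyz": [-8.2,0,13.2]},{"xyz": [-14.9,0,27.3]},{"xyz": [-19.8,0,42]},{"xyz": [-22.9,0,57.3]},{"xyz": [-24.2,0,72.9]}]' | python3 nudge.py; echo '[{"xyz": [0,0,2]},{"xyz": [0,0,4]},{"xyz": [0,0,4]},{"xyz": [0,0,4]}]' | python3 nudge.py
```

```text
clock: 28.05
eef_pos: [492.2, 301.8, 227.2]
eef_rot: [-3.14, -0.003, -0.033]
wrist_force: [-6.4, 0.3, 13.1]
finger_gap: 28.2
finger_force: 40.0
clock: 28.55
eef_pos: [467.8, 302.8, 153.1]
eef_rot: [-3.14, -0.001, -0.032]
wrist_force: [-5.0, 0.9, 10.5]
finger_gap: 28.3
finger_force: 40.0
clock: 28.95
eef_pos: [467.7, 302.8, 149.1]
eef_rot: [-3.141, 0.001, -0.033]
wrist_force: [-9.6, 1.3, 9.6]
finger_gap: 28.3
finger_force: 40.0
```

```bash
echo '[{"xyz": [0,0,2]},{"xyz": [0,0,3]},{"xyz": [0,0,4]},{"xyz": [0,0,4]}]' | python3 nudge.py; echo '[{"xyz": [0,0,2]},{"xyz": [0,0,3]},{"xyz": [0,0,3]}]' | python3 nudge.py
```

```text
clock: 29.35
eef_pos: [467.9, 302.8, 145.1]
eef_rot: [-3.14, 0.0, -0.033]
wrist_force: [-9.4, 1.2, 9.6]
finger_gap: 28.5
finger_force: 40.0
clock: 29.65
eef_pos: [468.2, 302.8, 142.6]
eef_rot: [-3.14, -0.001, -0.033]
wrist_force: [-8.3, 1.2, 12.6]
finger_gap: 28.3
finger_force: 40.0
```

```bash
echo '[{"xyz": [0,0,2]},{"xyz": [0,0,4]},{"xyz": [0,0,5]},{"xyz": [0,0,5]}]' | python3 nudge.py - 60;  python3 - <<'E'
from h import *
for n in("side","top"):
    P,d=snap(n,n+"10");C=cloud(n,d);m=(C[...,2]>120)&(C[...,2]<200)&(abs(C[...,0]-468)<50)&(abs(C[...,1]-300)<40);print(n,m.sum(),C[m].mean(0))
p=proj("side",[470,290,170])[0].astype(int);print(p);crop("side10",max(p[0]-65,0),p[1]-50,p[0]+65,p[1]+50,6,"s10")
E
```

```text
clock: 30.05
eef_pos: [468.4, 303.0, 141.1]
eef_rot: [-3.139, -0.003, -0.032]
wrist_force: [-23.6, -8.8, 46.5]
finger_gap: 27.9
finger_force: 60.0
side 161 [469.46717276 293.78603197 173.03737559]
top 4 [482.18670629 280.24904939 164.83947451]
[267 170]
```

View pics/s10.png

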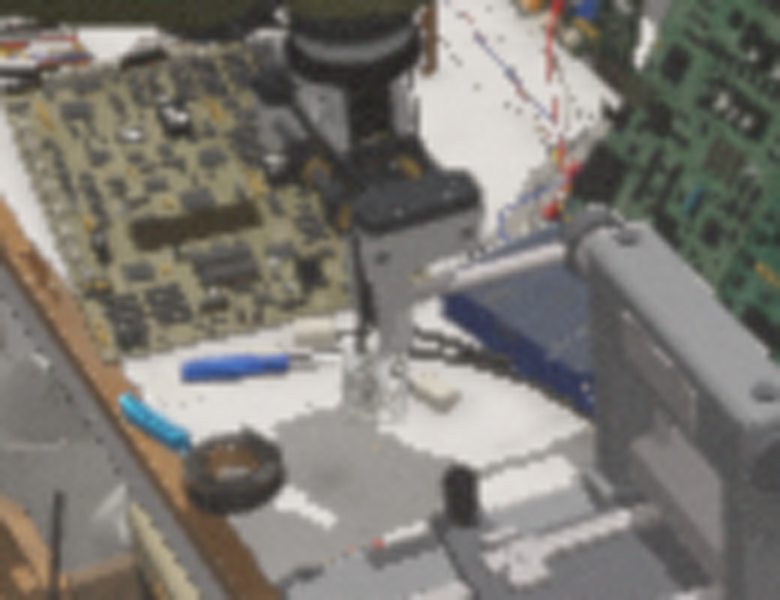

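Lever level at its stop (force jumped to 46 N). View shows rod level in the grip at (430,285). Following it back up.

```bash
echo '[{"xyz": [0,0,-10]},{"xyz": [1.3,0,-26]},{"xyz": [4.4,0,-42]},{"xyz": [9.3,0,-57]},{"xyz": [16,0,-72]}]' | python3 nudge.py - 30; echo '[{"xyz": [8.2,0,-13.2]},{"xyz": [18.1,0,-25.4]},{"xyz": [29.2,0,-36.2]},{"xyz": [41.7,0,-45.6]},{"xyz": [55.1,0,-53.5]}]' | python3 nudge.py; echo '[{"xyz": [7,0,-3]},{"xyz": [14.3,1,-6.2]},{"xyz": [14.3,1,-6.2]}]' | python3 nudge.py; echo '[{},{},{},{},{}]' | python3 nudge.py 60
```

```text
clock: 30.65
eef_pos: [485.1, 302.0, 209.7]
eef_rot: [-3.14, -0.003, -0.033]
wrist_force: [6.6, 3.5, -1.4]
finger_gap: 27.6
finger_force: 29.4
clock: 31.15
eef_pos: [539.7, 299.9, 262.4]
eef_rot: [-3.141, -0.0, -0.033]
wrist_force: [-17.9, -1.1, -10.0]
finger_gap: 19.9
finger_force: 8.9
clock: 31.45
eef_pos: [543.0, 299.7, 263.8]
eef_rot: [3.136, 0.031, -0.028]
wrist_force: [-85.7, -4.3, -3.5]
finger_gap: 20.2
finger_force: 38.4
clock: 31.95
eef_pos: [553.9, 298.2, 268.1]
eef_rot: [-3.141, -0.001, -0.033]
wrist_force: [-0.9, -0.6, -0.0]
finger_gap: 57.0
finger_force: 0.0
```

```bash
echo '[{"xyz": [0,0,-20]},{"xyz": [0,0,-55]},{"xyz": [0,0,-90]},{"xyz": [0,0,-90]}]' | python3 nudge.py
python3 - <<'E'
from h import *
for n in("side","top"):
    P,d=snap(n,n+"11");C=cloud(n,d);m=(C[...,2]>265)&(C[...,2]<312)&(abs(C[...,0]-554)<35)&(abs(C[...,1]-297)<35);print(n,m.sum(),C[m].mean(0).round(1) if m.any() else 0)
go([459,73,150],[np.pi,0,-0.033])
E
```

```text
clock: 32.35
eef_pos: [554.4, 298.5, 363.2]
eef_rot: [-3.138, -0.008, -0.033]
wrist_force: [0.5, 0.1, -0.2]
finger_gap: 60.0
finger_force: 0.0
side 73 [551.5 292.7 290.3]
top 0 0
d [-87.5 228.4 207.8] rv [-0.0005 -0.001  -0.0002]
```

```bash
echo '[{"xyz": [-30,20,0]},{"xyz": [-65,45,0]},{"xyz": [-87,85,0]},{"xyz": [-87,130,15]},{"xyz": [-87,175,30]}]' | python3 nudge.py 50; echo '[{"xyz": [0,15,40]},{"xyz": [0,35,80]},{"xyz": [0,53,120]},{"xyz": [0,53,160]},{"xyz": [0,53,180]}]' | python3 nudge.py; echo '[{"xyz": [0,0,10]},{"xyz": [0,0,10]},{"xyz": [0,0,10]}]' | python3 nudge.py;python3 - <<'E'
from h import *
P,d=snap("top","top12");C=cloud("top",d);m=(C[...,2]>64)&(C[...,2]<84)&(abs(C[...,0]-458)<30)&(abs(C[...,1]-73)<30);print(m.sum(),C[m].mean(0).round(1) if m.any() else 0)
go([458,74,57],[np.pi,0,-0.033])
E
```

```text
clock: 32.95
eef_pos: [459.7, 125.0, 326.5]
eef_rot: [3.141, 0.0, -0.032]
wrist_force: [0.8, -0.2, -0.5]
finger_gap: 50.2
finger_force: 0.0
clock: 33.45
eef_pos: [457.0, 72.6, 143.6]
eef_rot: [3.141, 0.005, -0.034]
wrist_force: [0.1, 0.2, 0.6]
finger_gap: 49.8
finger_force: 0.0
clock: 33.75
eef_pos: [459.4, 73.5, 138.4]
eef_rot: [-3.142, -0.001, -0.033]
wrist_force: [-1.0, 1.0, 0.8]
finger_gap: 50.4
finger_force: 0.0
0 0
d [-1.8 -0.4 81.7] rv [-0.0002 -0.0016  0.0003]
```

```bash
echo '[{"xyz": [-1.5,0,30]},{"xyz": [-1.5,0,55]},{"xyz": [-1.5,0,75]},{"xyz": [-1.5,0,81]},{"xyz": [-1.5,0,81]}]' | python3 nudge.py; echo '[{},{},{},{},{}]' | python3 nudge.py 10 20; echo '[{},{}]' | python3 nudge.py
python3 - <<'E'
from h import *
p,r=tool(); print(p)
a0=np.array([520.9,70.4]); v=p[:2]-a0; print(np.linalg.norm(v))
yaw=-.033
for th in np.linspace(1.57,0,11):
    w=a0+62*(-np.sin(th)*np.array([np.cos(yaw),np.sin(yaw)])-np.cos(th)*np.array([-np.sin(yaw),np.cos(yaw)])); print(round(th,2),r.inv().apply([*w,p[2]]-p).round(1))
E
```

```text
clock: 34.3
eef_pos: [457.8, 73.5, 57.1]
eef_rot: [-3.142, -0.0, -0.033]
wrist_force: [0.0, 0.3, 1.4]
finger_gap: 50.3
finger_force: 0.0
clock: 34.8
eef_pos: [457.7, 73.5, 57.1]
eef_rot: [-3.141, -0.0, -0.033]
wrist_force: [-2.1, 1.5, 3.8]
finger_gap: 17.8
finger_force: 20.0
clock: 35.0
eef_pos: [457.8, 73.5, 57.1]
eef_rot: [-3.141, -0.0, -0.033]
wrist_force: [-1.6, 0.7, 6.3]
finger_gap: 17.8
finger_force: 20.0
[457.76075519  73.49086688  57.05805322]
63.2148534183738
1.57 [1.2 1.1 0. ]
1.41 [ 2.  10.7 -0. ]
1.26 [ 4.3 20.2 -0. ]
1.1 [ 8.  29.2 -0. ]
0.94 [13.1 37.5 -0. ]
0.78 [19.4 44.9 -0. ]
0.63 [26.8 51.2  0. ]
0.47 [35.1 56.3  0. ]
0.31 [44.1 60.   0. ]
0.16 [53.5 62.2  0. ]
0.0 [63.2 63.   0. ]
```

```bash
echo '[{"xyz": [1.5,10.7,0]},{"xyz": [4,20.2,0]},{"xyz": [7.7,29.2,0]},{"xyz": [12.8,37.5,0]},{"xyz": [19,44.9,0]}]' | python3 nudge.py; echo '[{"xyz": [7.5,6.3,0]},{"xyz": [15.7,11.4,0]},{"xyz": [24.7,15.1,0]},{"xyz": [34,17.3,0]},{"xyz": [42,18.1,0]}]' | python3 nudge.py; echo '[{},{},{}]' | python3 nudge.py 40;  echo '[{"xyz": [0,0,-20]},{"xyz": [0,0,-35]},{"xyz": [0,0,-35]}]' | python3 nudge.py;python3 - <<'E'
from h import *
go([487,262,93],[np.pi,0,-0.033])
E
```

```text
clock: 35.5
eef_pos: [475.1, 28.1, 56.9]
eef_rot: [-3.141, 0.0, -0.033]
wrist_force: [1.0, 8.6, 2.9]
finger_gap: 17.8
finger_force: 20.0
clock: 36.0
eef_pos: [514.9, 10.1, 56.2]
eef_rot: [-3.139, 0.005, -0.033]
wrist_force: [0.1, 22.6, -1.5]
finger_gap: 17.5
finger_force: 20.0
clock: 36.3
eef_pos: [516.5, 8.3, 56.7]
eef_rot: [3.141, 0.0, -0.033]
wrist_force: [0.1, -0.6, -1.1]
finger_gap: 37.9
finger_force: 0.0
clock: 36.6
eef_pos: [517.4, 8.2, 93.5]
eef_rot: [3.141, -0.003, -0.033]
wrist_force: [0.1, 0.1, -1.0]
finger_gap: 40.4
finger_force: 0.0
d [ -38.8 -252.6    0.3] rv [ 0.0002 -0.0033 -0.0001]
```

```bash
echo '[{"xyz": [-20,-45,0]},{"xyz": [-45,-90,0]},{"xyz": [-55,-140,0]},{"xyz": [-52,-190,0]},{"xyz": [-42,-235,0]}]' | python3 nudge.py 50; echo '[{"xyz": [3,-17,0]},{"xyz": [3,-17,0]},{"xyz": [3,-17,0]}]' | python3 nudge.py
python3 - <<'E'
from h import *
go([486.5,261.5,52],[np.pi,0,-0.033])
E
```

```text
clock: 37.1
eef_pos: [481.3, 246.7, 91.2]
eef_rot: [3.141, 0.0, -0.033]
wrist_force: [0.8, -0.6, -0.2]
finger_gap: 50.0
finger_force: 0.0
clock: 37.4
eef_pos: [485.3, 261.0, 90.8]
eef_rot: [3.141, 0.001, -0.033]
wrist_force: [0.7, 0.2, -0.4]
finger_gap: 50.0
finger_force: 0.0
d [ 1.2 -0.6 38.8] rv [0.0008 0.0012 0.0004]
```

```bash
echo '[{"xyz": [1,0,20]},{"xyz": [1,0,35]},{"xyz": [1,0,38]},{"xyz": [1,0,38]}]' | python3 nudge.py; echo '[{},{},{},{},{}]' | python3 nudge.py 12 40; echo '[{"xyz": [-6,0,0]},{"xyz": [-18,0,0]},{"xyz": [-33,0,0]},{"xyz": [-48,0,0]},{"xyz": [-63,0,0]}]' | python3 nudge.py;echo '[{"xyz": [-8,0,0]},{"xyz": [-14,0,0]},{"xyz": [-17,0,0]},{"xyz": [-19,0,0]},{"xyz": [-21,0,0]}]' | python3 nudge.py
```

```text
clock: 37.8
eef_pos: [486.8, 260.5, 53.6]
eef_rot: [3.141, 0.001, -0.034]
wrist_force: [0.4, 0.4, 0.1]
finger_gap: 49.6
finger_force: 0.0
clock: 38.3
eef_pos: [486.9, 260.2, 54.0]
eef_rot: [3.139, 0.0, -0.033]
wrist_force: [-1.8, -12.0, 5.5]
finger_gap: 20.0
finger_force: 40.0
clock: 38.8
eef_pos: [423.8, 262.7, 54.0]
eef_rot: [3.14, -0.001, -0.033]
wrist_force: [2.0, -7.5, 3.1]
finger_gap: 19.6
finger_force: 40.0
clock: 39.3
eef_pos: [403.1, 263.6, 54.0]
eef_rot: [3.14, -0.001, -0.033]
wrist_force: [2.3, -7.6, 2.9]
finger_gap: 19.7
finger_force: 40.0
```

```bash
echo '[{"xyz": [-1,0,0]},{"xyz": [-2,0,0]},{"xyz": [-3,0,0]},{"xyz": [-3,0,0]}]' | python3 nudge.py; echo '[{"xyz": [2,0,0]},{"xyz": [2,0,0]},{"xyz": [2,0,0]},{"xyz": [2,0,0]}]' | python3 nudge.py 40;  echo '[{"xyz": [0,0,-20]},{"xyz": [0,0,-50]},{"xyz": [0,0,-50]}]' | python3 nudge.py
python3 - <<'E'
from h import *
go([453.6-4,211.7,100],[np.pi,0,-0.033])
P,d=snap("side","side13"); P,d=snap("top","top13")
p=proj("side",[480,170,40])[0].astype(int);
a=cv2.imread("pics/side13.png")[p[1]-50:p[1]+50,p[0]-65:p[0]+65];b=cv2.imread("pics/top13.png")[160:260,230:330]
cv2.imwrite("pics/m13.png",np.hstack([cv2.resize(a,(455,350),interpolation=2),cv2.resize(b,(345,350),interpolation=2)]))
E
```

```text
clock: 39.7
eef_pos: [401.9, 263.6, 54.1]
eef_rot: [3.141, -0.005, -0.033]
wrist_force: [14.7, -10.7, -6.6]
finger_gap: 19.6
finger_force: 40.0
clock: 40.1
eef_pos: [401.7, 264.5, 53.8]
eef_rot: [-3.141, 0.0, -0.033]
wrist_force: [-0.5, 0.1, -0.5]
finger_gap: 39.7
finger_force: 0.0
clock: 40.4
eef_pos: [403.1, 265.3, 106.9]
eef_rot: [-3.139, -0.004, -0.033]
wrist_force: [0.4, -0.6, -0.5]
finger_gap: 40.2
finger_force: 0.0
d [48.1 52.   7. ] rv [-0.0028 -0.0044  0.0003]
```

View pics/m13.png

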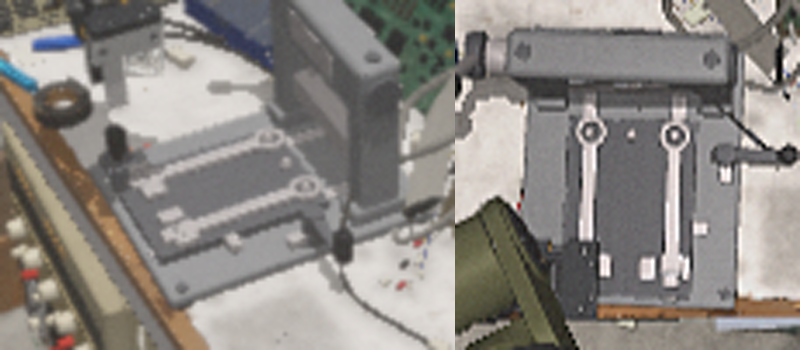

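Both gauges lie in their nests, the carriage is fully out, the cam is free and the press lever is up. Fitting the cabinet pose numerically.

Run:
```python
from h import *
Ct=[cloud("top",np.load(f"pics/top{i}.npy")) for i in(0,8,11,12,13)]
Cs=[cloud("side",np.load(f"pics/side{i}.npy")) for i in(1,4,7,8,9,11,13)]
q=np.concatenate([c.reshape(-1,3) for c in Cs])
def fr(q,o,a): ex=np.array([np.cos(a),np.sin(a)]);ey=np.array([-ex[1],ex[0]]);d=q[:,:2]-o;return d@ex,d@ey
o=np.array([604,-296.]);a=np.radians(-38.)
X,Y=fr(q,o,a);m=(q[:,2]>40)&(q[:,2]<255)&(X>-5)&(X<34)&(Y>-100)&(Y<-55)
s=np.polyfit(X[m],Y[m],1);res=Y[m]-np.polyval(s,X[m]);k=abs(res)<8;s=np.polyfit(X[m][k],Y[m][k],1)
print("right wall slope",s, "yaw",np.degrees(a+np.arctan(s[0])),m.sum())
mm=(q[:,2]>40)&(q[:,2]<255)&(Y>-100)&(Y<-55); print("X extents of wall",np.percentile(X[mm],[1,3,97,99]))
t=np.concatenate([c.reshape(-1,3) for c in Ct]);X,Y=fr(t,o,a)
m=(abs(t[:,2]-275)<6)&(abs(X)<60)&(Y>-82)&(Y<100)
xy=t[m][:,:2];print("top n/img",m.sum()/5,"centroid",xy.mean(0),"z",t[m][:,2].mean())
for nm,qq in(("top",t),("side",q)):
  X,Y=fr(qq,o,a);m=(abs(qq[:,2]-275)<7)&(abs(X)<60)&(Y>-110)&(Y<110)
  h=np.histogram(X[m&(abs(Y)<60)],bins=range(-50,60,4))[0];print(nm,"X hist from -50",h)
  h=np.histogram(Y[m&(X>-5)&(X<25)],bins=range(-112,112,6))[0];print(nm,"Y hist from -112",h)
  b=[(lambda k:(Y[k].mean(),np.percentile(X[k],5),np.percentile(X[k],95)))(m&(abs(Y-c)<10)) for c in(-60,-30,0,30,60)];print(np.round(b,1).tolist())
```

```text
right wall slope [-1.46479316e-03 -7.58413331e+01] yaw -38.08392640584108 5188
X extents of wall [-615.77716856  -36.27638456  412.03329075  443.97373935]
top n/img 1280.4 centroid [ 613.84438263 -295.13416685] z 275.4153302805948
top X hist from -50 [  0   0   0   0   0   0 233 286 269 295 274 281 275 289 275 282 270 286
 287 266 283 282 121   0   0   0   0]
top Y hist from -112 [  0   0   0   0   0  32 111 105 109 103 109 101 104 109 106 105 109  99
 105 101 103 106 107 107 106 103 102 105 105 103 101 105  99 107   7   0
   0]
[[-60.0, -21.9, 37.1], [-30.0, -21.7, 36.2], [0.1, -21.9, 36.5], [30.0, -22.1, 36.4], [59.9, -22.5, 36.6]]
side X hist from -50 [  0   0   0   0   0   0 291 328 365 322 357 348 365 313 413 309 355 428
 239 442 283 378   0   0   0   0   0]
side Y hist from -112 [  0   0   0   0   0 133 243 146 152 159 146 143 139 146 126 140 136 128
 134 126 133 124 136 131 120 141 110 130 116 118 130 112 111 105  32   0
   0]
[[-60.0, -21.7, 34.0], [-30.0, -22.4, 34.1], [0.1, -21.3, 34.2], [29.9, -22.0, 34.2], [59.8, -22.6, 34.4]]
```

```bash
cat >> h.py <<'E'
CO=np.array([609.7,-290.6]);CY=-0.6615
def cab(hook_y,ex,ez,phi,off=(93,0,-0.6)):
    """TCP pose with gauge eye at cabinet-frame x=ex, height ez, tool pitched phi below level"""
    c,s=np.cos(CY),np.sin(CY)
    E_=np.array([CO[0]+c*ex-s*hook_y,CO[1]+s*ex+c*hook_y,ez])
    g=R.from_euler("xyz",[np.pi,0,CY])*R.from_rotvec([0,np.pi/2-phi,0])
    p,r=tool(); P=E_-g.apply(off)
    print("eye",ex,ez,phi,"P",P.round(0),"d",r.inv().apply(P-p).round(1),"rv",(r.inv()*g).as_rotvec().round(3))
E
echo '[{"xyz": [16,17,0]},{"xyz": [32,35,0]},{"xyz": [45,50,5]},{"xyz": [45,52,5]}]' | python3 nudge.py 30; echo '[{},{}]' | python3 nudge.py
python3 - <<'E'
from h import *
go([447,212.2,31.5],[np.pi,0,-0.033])
E
```

```text
clock: 40.9
eef_pos: [445.3, 209.5, 97.2]
eef_rot: [3.141, 0.002, -0.035]
wrist_force: [0.2, -0.4, 0.1]
finger_gap: 29.9
finger_force: 0.0
clock: 41.1
eef_pos: [444.6, 211.4, 98.5]
eef_rot: [3.141, 0.001, -0.032]
wrist_force: [0.2, 0.1, -0.9]
finger_gap: 29.9
finger_force: 0.0
d [ 2.5 -0.9 67. ] rv [0.0002 0.0006 0.0005]
```

```bash
echo '[{"xyz": [2.5,-1,25]},{"xyz": [2.5,-1,50]},{"xyz": [2.5,-1,60]},{"xyz": [2.5,-1,65]},{"xyz": [2.5,-1,65]}]' | python3 nudge.py;echo '[{},{"xyz": [0,0,1]},{"xyz": [0,0,1]},{"xyz": [0,0,1]},{"xyz": [0,0,1]}]' | python3 nudge.py 5 50;echo '[{},{}]' | python3 nudge.py
```

```text
clock: 41.6
eef_pos: [447.6, 212.1, 33.9]
eef_rot: [3.142, 0.0, -0.033]
wrist_force: [0.6, -0.3, 1.2]
finger_gap: 30.3
finger_force: 0.0
clock: 42.1
eef_pos: [448.1, 212.0, 33.3]
eef_rot: [-3.141, -0.001, -0.033]
wrist_force: [-0.1, 0.4, 5.2]
finger_gap: 12.3
finger_force: 50.0
clock: 42.3
eef_pos: [448.1, 212.0, 33.3]
eef_rot: [-3.141, -0.001, -0.033]
wrist_force: [-0.3, 0.1, 6.0]
finger_gap: 12.5
finger_force: 50.0
```

```bash
echo '[{"xyz": [0,0,-15]},{"xyz": [-10,0,-45]},{"xyz": [-30,10,-90]},{"xyz": [-30,40,-135]},{"xyz": [-30,80,-170]}]' | python3 nudge.py; echo '[{"xyz": [0,10,0]},{"xyz": [0,10,0]},{"xyz": [0,10,0]}]' | python3 nudge.py
python3 - <<'E'
from h import *
p,r=tool()
for n in("top","side"):
    _,d=snap(n,n+"14"); C=cloud(n,d)
    q=C[(C[...,2]>p[2]-12)&(C[...,2]<p[2]+14)]; q=r.inv().apply(q-p)
    e=q[(q[:,0]>70)&(q[:,0]<125)&(abs(q[:,1])<22)]; f=e[e[:,0]>79];print(n,len(e),f.mean(0).round(1) if len(f) else 0,e.min(0).round(1) if len(e) else 0,np.sort(e[:,0])[-4:].round(1))
cab(-40,-90,234,.96)
E
```

```text
clock: 42.8
eef_pos: [414.7, 138.1, 200.0]
eef_rot: [-3.141, -0.001, -0.031]
wrist_force: [0.4, -0.5, -0.8]
finger_gap: 12.2
finger_force: 50.0
clock: 43.1
eef_pos: [414.5, 128.5, 196.7]
eef_rot: [3.141, 0.002, -0.033]
wrist_force: [-0.1, 0.6, -0.9]
finger_gap: 12.5
finger_force: 50.0
top 66 [94.8  1.8 -0.9] [ 70.  -13.   -7.3] [109.3 109.7 109.8 110.1]
side 63 [94.7  0.6  0.1] [ 71.5 -18.2  -5.7] [107.7 107.9 108.7 108.8]
eye -90 234 0.96 P [ 454. -220.  180.] d [ 51.1 347.7  16.5] rv [-0.191  0.592  0.61 ]
```

```bash
echo '[{"xyz": [5,45,0],"rot": [0,0,0.125]},{"xyz": [12,90,0],"rot": [0,0,0.25]},{"xyz": [20,135,0],"rot": [0,0,0.375]},{"xyz": [28,180,0],"rot": [0,0,0.5]},{"xyz": [36,225,0],"rot": [0,0,0.63]}]' | python3 nudge.py; echo '[{}]' | python3 nudge.py
python3 - <<'E'
from h import *
cab(-40,-90,234,.96); cab(-40,-90,234,1.2)
E
```

```text
clock: 43.7
eef_pos: [443.5, -98.9, 197.0]
eef_rot: [3.141, 0.001, -0.667]
wrist_force: [0.9, 0.9, -0.7]
finger_gap: 12.7
finger_force: 50.0
clock: 43.8
eef_pos: [443.7, -101.1, 196.6]
eef_rot: [3.14, 0.002, -0.671]
wrist_force: [-0.8, -0.1, -1.4]
finger_gap: 12.1
finger_force: 50.0
eye -90 234 0.96 P [ 454. -220.  180.] d [82.4 86.8 16.4] rv [ 0.004  0.612 -0.009]
eye -90 234 1.2 P [ 446. -214.  200.] d [71.8 86.9 -3.1] rv [ 0.003  0.372 -0.009]
```

```bash
echo '[{"xyz": [15,18,0],"rot": [0,0.12,0]},{"xyz": [30,36,0],"rot": [0,0.24,0]},{"xyz": [50,54,5],"rot": [0,0.37,0]},{"xyz": [66,72,10],"rot": [0,0.49,-0.009]},{"xyz": [82,87,16],"rot": [0,0.612,-0.009]}]' | python3 nudge.py; echo '[{},{},{}]' | python3 nudge.py
python3 - <<'E'
from h import *
p,r=tool();print(p,manip.read_state()["joints"].round(2))
for n in("top","side"):
    _,d=snap(n,n+"15"); C=cloud(n,d).reshape(-1,3); q=r.inv().apply(C-p)
    e=q[(q[:,0]>79)&(q[:,0]<125)&(abs(q[:,1])<22)&(abs(q[:,2])<15)];print(n,len(e),e.mean(0).round(1) if len(e) else 0,e.min(0).round(1) if len(e) else 0,e.max(0).round(1) if len(e) else 0)
cab(-40,-90,234,.96);cab(-40,-40,234,.96);cab(-40,0,234,.96)
E
```

```text
clock: 44.3
eef_pos: [455.0, -216.3, 181.5]
eef_rot: [3.139, -0.616, -0.65]
wrist_force: [1.0, -0.9, -0.0]
finger_gap: 12.2
finger_force: 50.0
clock: 44.6
eef_pos: [455.2, -216.1, 182.2]
eef_rot: [3.139, -0.61, -0.652]
wrist_force: [-0.5, -0.6, -0.6]
finger_gap: 12.5
finger_force: 50.0
[ 455.21744014 -216.07441715  182.23328423] [-0.45 -0.07  2.11 -0.24  0.51  1.94]
top 67 [96.4  2.2 -2. ] [ 79.2 -12.6  -9.6] [113.5  17.1   4.2]
side 88 [96.4  3.4 -1.7] [ 79.1 -13.2  -7.1] [111.8  19.    5.8]
eye -90 234 0.96 P [ 454. -220.  180.] d [0.2 3.7 2.7] rv [-0.002 -0.     0.008]
eye -40 234 0.96 P [ 494. -251.  180.] d [41.1  4.1 31.4] rv [-0.002 -0.     0.008]
eye 0 234 0.96 P [ 525. -276.  180.] d [73.9  4.4 54.3] rv [-0.002 -0.     0.008]
```

Run:
```python
from h import *
from scipy.optimize import least_squares
p,r=tool();s=manip.read_state()
D=[([-1.2616,.30045,1.52158,0,1.32069],np.array([201.85,-511.6,205.4]),np.array([0,0,-1.])),
   ([-.37,.26,1.72,0,1.17],np.array([481.1,-148.9,149]),np.array([0,0,-1.])),
   (s["joints"],p,r.apply([0,0,1]))]
def f(x):
    a,L2,L3,h,L6=x;o=[]
    for q,P,z in D:
        w=P-L6*z; rr=np.hypot(w[0],w[1])
        o+=[a+L2*np.sin(q[1])+L3*np.sin(q[1]+q[2])-rr, h+L2*np.cos(q[1])+L3*np.cos(q[1]+q[2])-w[2]]
    return o
best=min((least_squares(f,x0) for x0 in([0,400,400,200,300],[100,300,400,300,250],[50,500,400,100,250])),key=lambda k:k.cost)
print(best.x.round(1),best.cost)
a,L2,L3,h,L6=best.x
c,sn=np.cos(CY),np.sin(CY)
for hy in(-40,40):
  for ex,ez,phi in((0,234,.96),(11,194,.96),(7,188,.87),(8,185,.6),(9.8,184,.35),(11,183,.1)):
    E_=np.array([CO[0]+c*ex-sn*hy,CO[1]+sn*ex+c*hy,ez]);g=R.from_euler("xyz",[np.pi,0,CY])*R.from_rotvec([0,np.pi/2-phi,0])
    P=E_-g.apply([93,0,-.6]);w=P-L6*g.apply([0,0,1]);rr=np.hypot(w[0],w[1])-a;zz=w[2]-h
    cq=(rr**2+zz**2-L2**2-L3**2)/(2*L2*L3)
    if abs(cq)>1: print(hy,phi,"unreach",cq);continue
    q3=np.arccos(cq);q2=np.arctan2(rr,zz)-np.arctan2(L3*np.sin(q3),L2+L3*np.cos(q3))
    q1=np.arctan2(w[1],w[0]); fd=np.array([np.sin(q2+q3)*np.cos(q1),np.sin(q2+q3)*np.sin(q1),np.cos(q2+q3)]);z=g.apply([0,0,1])
    print(hy,phi,"q",np.round([q1,q2,q3,np.arccos(fd@z)],2),"wrist",w.round(0), "forearm ang",round(q2+q3,2))
```

```text
[ -6.5 436.9 437.5 167.2 268.9] 17.215124932106054
-40 0.96 q [-0.42  0.14  1.91  0.52] wrist [ 404. -181.  400.] forearm ang 2.04
-40 0.96 q [-0.43  0.21  1.93  0.43] wrist [ 412. -188.  360.] forearm ang 2.14
-40 0.87 q [-0.42  0.21  2.    0.29] wrist [ 398. -177.  333.] forearm ang 2.21
-40 0.6 q [-0.4   0.29  2.13  0.31] wrist [ 375. -159.  260.] forearm ang 2.41
-40 0.35 q [-0.4   0.43  2.17  0.71] wrist [ 369. -154.  189.] forearm ang 2.6
-40 0.1 q [-0.4   0.62  2.15  1.11] wrist [ 376. -159.  117.] forearm ang 2.76
40 0.96 q [-0.25  0.19  1.84  0.58] wrist [ 453. -118.  400.] forearm ang 2.03
40 0.96 q [-0.26  0.26  1.86  0.5 ] wrist [ 461. -124.  360.] forearm ang 2.12
40 0.87 q [-0.25  0.26  1.93  0.39] wrist [ 447. -113.  333.] forearm ang 2.2
40 0.6 q [-0.22  0.33  2.06  0.4 ] wrist [424. -96. 260.] forearm ang 2.39
40 0.35 q [-0.21  0.47  2.1   0.73] wrist [418. -91. 189.] forearm ang 2.57
40 0.1 q [-0.22  0.65  2.07  1.09] wrist [425. -96. 117.] forearm ang 2.72
```

Run:
```python
from h import *
o=(94.5,2,-1)
cab(-40,-40,235,.96,o);cab(-40,-3,235,.96,o);cab(-40,1,235,.96,o)
```

```text
eye -40 235 0.96 P [ 494. -249.  180.] d [40.2  2.1 31. ] rv [-0.002 -0.     0.008]
eye -3 235 0.96 P [ 523. -272.  180.] d [70.5  2.4 52.2] rv [-0.002 -0.     0.008]
eye 1 235 0.96 P [ 527. -274.  180.] d [73.8  2.4 54.5] rv [-0.002 -0.     0.008]
```

```bash
echo '[{"xyz": [14,1,10]},{"xyz": [30,2,22],"rot": [0,0,0.008]},{"xyz": [46,2.4,34],"rot": [0,0,0.008]},{"xyz": [62,2.4,45],"rot": [0,0,0.008]},{"xyz": [72.5,2.4,53.5],"rot": [0,0,0.008]}]' | python3 nudge.py; echo '[{},{},{}]' | python3 nudge.py
python3 - <<'E'
from h import *
p,r=tool();print(p,manip.read_state()["joints"].round(2))
o=(94.5,2,-1)
cab(-40,0,235,.96,o);cab(-40,7,209,.96,o);cab(-40,11,194,.96,o)
E
```

```text
clock: 45.2
eef_pos: [525.8, -273.9, 179.9]
eef_rot: [-3.139, -0.611, -0.662]
wrist_force: [-0.1, -0.5, -0.8]
finger_gap: 11.9
finger_force: 50.0
clock: 45.5
eef_pos: [524.2, -273.0, 179.8]
eef_rot: [-3.139, -0.612, -0.662]
wrist_force: [0.2, -0.0, -1.0]
finger_gap: 12.4
finger_force: 50.0
[ 524.248805   -273.02466129  179.7623377 ] [-0.5   0.14  1.91 -0.19  0.5   1.87]
eye 0 235 0.96 P [ 526. -273.  180.] d [ 1.3 -0.6  0.6] rv [-0.002 -0.001 -0.   ]
eye 7 209 0.96 P [ 531. -278.  154.] d [-7.9 -0.6 25.9] rv [-0.002 -0.001 -0.   ]
eye 11 194 0.96 P [ 534. -280.  139.] d [-13.3  -0.5  40.5] rv [-0.002 -0.001 -0.   ]
```

```bash
echo '[{"xyz": [1,-0.5,1]},{"xyz": [-2,-0.5,9]},{"xyz": [-5,-0.5,17]},{"xyz": [-8,-0.5,26]},{"xyz": [-8,-0.5,26]}]' | python3 nudge.py; echo '[{"xyz": [-2,0,5]},{"xyz": [-3.5,0,10]},{"xyz": [-5.4,0,14.5]},{"xyz": [-5.4,0,14.5]}]' | python3 nudge.py
```

```text
clock: 46.0
eef_pos: [531.1, -278.2, 151.8]
eef_rot: [-3.14, -0.609, -0.662]
wrist_force: [-0.3, -0.3, -1.8]
finger_gap: 12.4
finger_force: 50.0
clock: 46.4
eef_pos: [534.5, -280.7, 138.1]
eef_rot: [-3.139, -0.611, -0.662]
wrist_force: [-0.1, -0.2, -0.2]
finger_gap: 12.5
finger_force: 50.0
```

```bash
echo '[{"xyz": [-3,0,-2]},{"xyz": [-6,0,-4]},{"xyz": [-8.2,0,-5.7]},{"xyz": [-8.2,0,-5.7]}]' | python3 nudge.py;  python3 - <<'E'
from h import *
o=(94.5,2,-1)
cab(-40,6,188,.96,o)
E
```

```text
clock: 46.8
eef_pos: [527.3, -274.8, 140.2]
eef_rot: [-3.139, -0.615, -0.663]
wrist_force: [4.3, -2.7, 1.3]
finger_gap: 12.7
finger_force: 50.0
eye 6 188 0.96 P [ 530. -277.  133.] d [-1.  -0.1  8.2] rv [-0.002 -0.004 -0.001]
```

```bash
echo '[{"xyz": [-0.5,0,4]},{"xyz": [-1,0,8]},{"xyz": [-1,0,8]},{"xyz": [-1,0,8]}]' | python3 nudge.py - 50; echo '[{},{}]' | python3 nudge.py - 6;echo '[{"xyz": [0,0,5]},{"xyz": [0.5,0,11]},{"xyz": [1.2,0,16.3]},{"xyz": [1.2,0,16.3]}]' | python3 nudge.py
```

```text
clock: 47.2
eef_pos: [531.0, -277.6, 133.2]
eef_rot: [-3.138, -0.616, -0.663]
wrist_force: [5.0, -3.3, 6.5]
finger_gap: 12.2
finger_force: 50.0
clock: 47.4
eef_pos: [530.2, -277.1, 132.2]
eef_rot: [-3.139, -0.614, -0.662]
wrist_force: [4.5, -2.9, 2.7]
finger_gap: 13.5
finger_force: 6.0
clock: 47.8
eef_pos: [538.1, -283.4, 118.2]
eef_rot: [-3.139, -0.611, -0.662]
wrist_force: [3.8, -1.7, 3.5]
finger_gap: 13.6
finger_force: 6.0
```

```bash
echo '[{"xyz": [1.5,0,5]},{"xyz": [3,0,10]},{"xyz": [4.2,0,14]},{"xyz": [4.2,0,14]}]' | python3 nudge.py;echo '[{"xyz": [2,0,5]},{"xyz": [4,0,10]},{"xyz": [6,0,14]},{"xyz": [6,0,14]}]' | python3 nudge.py;echo '[{"xyz": [2,0,3]},{"xyz": [5,0,8]},{"xyz": [5,0,8]}]' | python3 nudge.py
```

```text
clock: 48.2
eef_pos: [546.8, -290.3, 109.0]
eef_rot: [-3.14, -0.61, -0.662]
wrist_force: [0.3, -0.1, -0.1]
finger_gap: 13.5
finger_force: 6.0
clock: 48.6
eef_pos: [557.3, -298.4, 101.4]
eef_rot: [-3.139, -0.611, -0.662]
wrist_force: [-0.2, -0.1, -0.0]
finger_gap: 13.2
finger_force: 6.0
clock: 48.9
eef_pos: [564.4, -303.8, 98.1]
eef_rot: [-3.139, -0.612, -0.663]
wrist_force: [0.7, -0.6, 0.6]
finger_gap: 13.4
finger_force: 6.0
```

```bash
echo '[{},{},{}]' | python3 nudge.py 22; echo '[{"xyz": [0,0,-15]},{"xyz": [0,0,-40]},{"xyz": [0,0,-75]},{"xyz": [-10,0,-110]},{"xyz": [-20,0,-150]}]' | python3 nudge.py; echo '[{"xyz": [-40,-25,-20]},{"xyz": [-60,-60,-40]},{"xyz": [-80,-100,-40],"rot": [0,-0.1,0]},{"xyz": [-80,-100,-40],"rot": [0,-0.1,0]}]' | python3 nudge.py
python3 - <<'E'
from h import *
p,r=tool();print(p)
P,d=snap("side","side16");P,d=snap("top","top16")
c,s=np.cos(CY),np.sin(CY)
for n in("top","side"):
    C=cloud(n,np.load(f"pics/{n}16.npy")).reshape(-1,3);D=C[:,:2]-CO;X=D@[c,s];Y=D@[-s,c]
    m=(X>-24)&(X<30)&(abs(Y)<66)&(C[:,2]>20)&(C[:,2]<230);print(n,m.sum())
    if m.sum(): 
        h,_,_=np.histogram2d(C[m,2],Y[m],bins=[range(20,231,15),range(-66,67,11)]);print(h.astype(int))
E
```

```text
clock: 49.2
eef_pos: [564.1, -303.5, 98.5]
eef_rot: [-3.139, -0.612, -0.662]
wrist_force: [-0.4, -0.0, -0.3]
finger_gap: 22.3
finger_force: 0.0
clock: 49.7
eef_pos: [482.0, -240.1, 210.1]
eef_rot: [-3.139, -0.611, -0.662]
wrist_force: [-0.4, -0.5, -0.2]
finger_gap: 22.2
finger_force: 0.0
clock: 50.1
eef_pos: [475.8, -104.1, 197.2]
eef_rot: [-3.138, -0.511, -0.659]
wrist_force: [0.5, -1.0, -0.0]
finger_gap: 21.8
finger_force: 0.0
[ 475.81630642 -104.14199964  197.16420943]
top 33
[[2 0 1 1 2 1 0 0 2 0 2 0]
 [0 2 1 0 0 0 0 0 0 0 0 0]
 [0 4 2 1 0 0 0 0 0 0 0 0]
 [0 2 7 0 0 0 0 0 0 0 0 0]
 [0 1 2 0 0 0 0 0 0 0 0 0]
 [0 0 0 0 0 0 0 0 0 0 0 0]
 [0 0 0 0 0 0 0 0 0 0 0 0]
 [0 0 0 0 0 0 0 0 0 0 0 0]
 [0 0 0 0 0 0 0 0 0 0 0 0]
 [0 0 0 0 0 0 0 0 0 0 0 0]
 [0 0 0 0 0 0 0 0 0 0 0 0]
 [0 0 0 0 0 0 0 0 0 0 0 0]
 [0 0 0 0 0 0 0 0 0 0 0 0]
 [0 0 0 0 0 0 0 0 0 0 0 0]]
side 0
```

Gauge A hangs on hook2: the depth shows it vertical at cabinet y≈-43. Now gauge B.

Run:
```python
from h import *
p,r=tool()
go(p,[np.pi,0,-0.66])
go([446,127,130],[np.pi,0,-0.033])
```

```text
d [0. 0. 0.] rv [-2.000e-03 -5.126e-01  4.000e-04]
d [-177.5 -167.2  -23.2] rv [ 0.1587 -0.4961 -0.6127]
```

```bash
echo '[{"xyz": [-20,-25,-10],"rot": [0,-0.13,0]},{"xyz": [-35,-50,-20],"rot": [0,-0.26,0]},{"xyz": [-50,-75,-30],"rot": [0,-0.39,0]},{"xyz": [-60,-100,-40],"rot": [0,-0.5126,0]},{"xyz": [-60,-100,-40],"rot": [0,-0.5126,0]}]' | python3 nudge.py 30
python3 - <<'E'
from h import *
go([446,127,130],[np.pi,0,-0.033])
E
```

```text
clock: 50.7
eef_pos: [480.4, 15.6, 202.2]
eef_rot: [-3.139, 0.003, -0.662]
wrist_force: [1.2, -0.8, 0.7]
finger_gap: 30.3
finger_force: 0.0
d [-95.4 -66.5  72.7] rv [-0.0036  0.0025 -0.6288]
```

```bash
echo '[{"xyz": [-22,-14,0],"rot": [0,0,-0.125]},{"xyz": [-44,-28,0],"rot": [0,0,-0.25]},{"xyz": [-66,-42,20],"rot": [0,0,-0.375]},{"xyz": [-85,-58,50],"rot": [0,0,-0.5]},{"xyz": [-95.4,-66.5,72.7],"rot": [0,0,-0.6288]}]' | python3 nudge.py 30; echo '[{},{},{}]' | python3 nudge.py
python3 - <<'E'
from h import *
p,r=tool()
P,d=snap("side","side17");C=cloud("side",d).reshape(-1,3)
e=C[(C[:,2]>31.5)&(C[:,2]<46)&(abs(C[:,0]-540)<30)&(abs(C[:,1]-124)<24)];print("eyeB",len(e),e.mean(0))
go([446,127,33],[np.pi,0,-0.033])
E
```

```text
clock: 51.2
eef_pos: [444.0, 126.5, 128.3]
eef_rot: [-3.141, -0.002, -0.028]
wrist_force: [-0.3, -0.5, -0.6]
finger_gap: 29.7
finger_force: 0.0
clock: 51.5
eef_pos: [445.7, 125.7, 131.0]
eef_rot: [-3.14, -0.003, -0.036]
wrist_force: [-0.2, -0.2, -0.5]
finger_gap: 29.9
finger_force: 0.0
eyeB 65 [531.43371397 122.66910401  35.86782683]
d [ 0. -1. 98.] rv [-0.0022 -0.0031 -0.003 ]
```

```bash
echo '[{"xyz": [0,-1,40]},{"xyz": [0,-1,75]},{"xyz": [0,-1,90]},{"xyz": [0,-1,97]},{"xyz": [0,-1,97]}]' | python3 nudge.py; echo '[{},{}]' | python3 nudge.py
```

```text
clock: 52.05
eef_pos: [445.2, 127.6, 32.9]
eef_rot: [-3.14, -0.001, -0.034]
wrist_force: [-0.0, -0.1, -0.2]
finger_gap: 30.1
finger_force: 0.0
clock: 52.25
eef_pos: [445.6, 128.0, 33.8]
eef_rot: [-3.139, -0.003, -0.033]
wrist_force: [0.6, -0.2, -0.5]
finger_gap: 30.4
finger_force: 0.0
```

```bash
echo '[{"xyz": [0,0,0.5]},{"xyz": [0,0,1]},{"xyz": [0,0,1]},{"xyz": [0,0,1]},{"xyz": [0,0,1]}]' | python3 nudge.py 5 50;echo '[{},{}]' | python3 nudge.py; echo '[{"xyz": [0,0,-15]},{"xyz": [-10,0,-45]},{"xyz": [-30,10,-90]},{"xyz": [-30,30,-135]},{"xyz": [-30,50,-170]}]' | python3 nudge.py; echo '[{},{},{}]' | python3 nudge.py
python3 - <<'E'
from h import *
p,r=tool()
for n in("top","side"):
    _,d=snap(n,n+"18"); C=cloud(n,d)
    q=C[(C[...,2]>p[2]-12)&(C[...,2]<p[2]+14)]; q=r.inv().apply(q-p)
    e=q[(q[:,0]>70)&(q[:,0]<125)&(abs(q[:,1])<22)]; f=e[e[:,0]>79];print(n,len(e),f.mean(0).round(1) if len(f) else 0,e.min(0).round(1) if len(e) else 0,np.sort(e[:,0])[-4:].round(1))
cab(40,-90,235,.96,(94,1,-1))
E
```

```text
clock: 52.75
eef_pos: [445.0, 128.0, 31.9]
eef_rot: [-3.14, -0.001, -0.032]
wrist_force: [-0.6, -1.3, 4.2]
finger_gap: 13.2
finger_force: 50.0
clock: 52.95
eef_pos: [445.0, 128.0, 31.9]
eef_rot: [-3.14, -0.001, -0.032]
wrist_force: [-0.5, -2.0, 5.5]
finger_gap: 13.0
finger_force: 50.0
clock: 53.45
eef_pos: [412.8, 78.4, 204.0]
eef_rot: [-3.139, -0.002, -0.031]
wrist_force: [0.9, -0.2, -0.8]
finger_gap: 12.6
finger_force: 50.0
clock: 53.75
eef_pos: [412.6, 79.0, 200.1]
eef_rot: [-3.14, 0.002, -0.032]
wrist_force: [0.5, 0.9, -1.4]
finger_gap: 12.6
finger_force: 50.0
top 65 [93.5  1.5 -3.3] [ 70.9 -12.9  -7.9] [107.6 107.8 107.9 107.9]
side 66 [93.4  2.1 -2.3] [ 70.  -13.8  -9.6] [104.6 104.8 105.4 105.4]
eye -90 235 0.96 P [ 504. -156.  180.] d [ 98.3 232.1  19.4] rv [-0.193  0.593  0.61 ]
```

```bash
echo '[{"xyz": [0,30,0],"rot": [0,0,0.125]},{"xyz": [0,60,0],"rot": [0,0,0.25]},{"xyz": [8,90,0],"rot": [0,0,0.375]},{"xyz": [18,120,0],"rot": [0,0,0.5]},{"xyz": [28,150,0],"rot": [0,0,0.63]}]' | python3 nudge.py; echo '[{}]' | python3 nudge.py
python3 - <<'E'
from h import *
cab(40,-90,235,.96,(92.8,2,-2))
E
```

```text
clock: 54.35
eef_pos: [436.3, -73.0, 200.4]
eef_rot: [-3.14, 0.002, -0.667]
wrist_force: [0.7, 0.3, -0.8]
finger_gap: 12.9
finger_force: 50.0
clock: 54.45
eef_pos: [436.7, -74.2, 200.2]
eef_rot: [-3.141, 0.002, -0.669]
wrist_force: [0.1, 0.7, -0.1]
finger_gap: 12.6
finger_force: 50.0
eye -90 235 0.96 P [ 505. -156.  180.] d [104.8  21.7  19.8] rv [ 0.001  0.613 -0.007]
```

```bash
echo '[{"xyz": [20,4,0],"rot": [0,0.12,0]},{"xyz": [40,8,0],"rot": [0,0.24,0]},{"xyz": [60,13,5],"rot": [0,0.37,0]},{"xyz": [82,18,10],"rot": [0,0.49,-0.007]},{"xyz": [104,21.7,18],"rot": [0,0.613,-0.007]}]' | python3 nudge.py; echo '[{},{},{}]' | python3 nudge.py
python3 - <<'E'
from h import *
p,r=tool();print(p,manip.read_state()["joints"].round(2))
for n in("top","side"):
    _,d=snap(n,n+"19"); C=cloud(n,d).reshape(-1,3); q=r.inv().apply(C-p)
    e=q[(q[:,0]>79)&(q[:,0]<125)&(abs(q[:,1])<22)&(abs(q[:,2])<15)];print(n,len(e),e.mean(0).round(1) if len(e) else 0,e.min(0).round(1) if len(e) else 0,e.max(0).round(1) if len(e) else 0)
o=(92.8,2,-2)
cab(40,-90,235,.96,o);cab(40,-1,235,.96,o)
E
```

```text
clock: 54.95
eef_pos: [505.7, -152.3, 183.1]
eef_rot: [-3.141, -0.617, -0.652]
wrist_force: [0.6, -1.3, -0.7]
finger_gap: 13.1
finger_force: 50.0
clock: 55.25
eef_pos: [505.1, -152.7, 183.8]
eef_rot: [3.142, -0.61, -0.655]
wrist_force: [-0.3, -0.6, -0.5]
finger_gap: 12.7
finger_force: 50.0
[ 505.13574904 -152.65714686  183.76753523] [-0.25  0.01  2.03 -0.44  0.57  2.29]
top 62 [95.9  2.3 -3.2] [ 79.1 -12.3 -10.9] [110.9  17.8   2.4]
side 80 [94.8  3.2 -3.4] [ 79.1 -12.3  -8.4] [111.7  19.1   2.4]
eye -90 235 0.96 P [ 505. -156.  180.] d [-0.4  2.5  4.3] rv [-0.003 -0.001  0.005]
eye -1 235 0.96 P [ 576. -211.  180.] d [72.4  3.  55.4] rv [-0.003 -0.001  0.005]
```

```bash
echo '[{"xyz": [14,1,11]},{"xyz": [30,2,23],"rot": [0,0,0.005]},{"xyz": [46,3,35],"rot": [0,0,0.005]},{"xyz": [62,3,47],"rot": [0,0,0.005]},{"xyz": [72,3,55],"rot": [0,0,0.005]}]' | python3 nudge.py; echo '[{},{},{}]' | python3 nudge.py
python3 - <<'E'
from h import *
print(manip.read_state()["joints"].round(2))
o=(93.2,2,-2)
cab(40,0,235,.96,o);cab(40,7,209,.96,o);cab(40,11,194,.96,o)
E
```

```text
clock: 55.85
eef_pos: [575.8, -211.4, 179.9]
eef_rot: [-3.138, -0.612, -0.662]
wrist_force: [-0.1, -0.1, -1.4]
finger_gap: 13.1
finger_force: 50.0
clock: 56.15
eef_pos: [574.5, -210.2, 179.7]
eef_rot: [-3.138, -0.612, -0.661]
wrist_force: [0.4, 0.6, -0.5]
finger_gap: 12.5
finger_force: 50.0
[-0.33  0.19  1.84 -0.36  0.55  2.16]
eye 0 235 0.96 P [ 576. -211.  180.] d [ 1.7 -0.2  0.9] rv [-0.003 -0.001  0.   ]
eye 7 209 0.96 P [ 582. -216.  154.] d [-7.5 -0.1 26.3] rv [-0.003 -0.001  0.   ]
eye 11 194 0.96 P [ 585. -218.  139.] d [-12.9  -0.   40.8] rv [-0.003 -0.001  0.   ]
```

```bash
echo '[{"xyz": [1.5,0,1]},{"xyz": [-1.5,0,9]},{"xyz": [-4.5,0,17]},{"xyz": [-7.5,0,26]},{"xyz": [-7.5,0,26]}]' | python3 nudge.py; echo '[{"xyz": [-2,0,5]},{"xyz": [-3.5,0,10]},{"xyz": [-5.4,0,14.5]},{"xyz": [-5.4,0,14.5]}]' | python3 nudge.py; echo '[{"xyz": [-3,0,-2]},{"xyz": [-6,0,-4]},{"xyz": [-8.2,0,-5.7]},{"xyz": [-8.2,0,-5.7]}]' | python3 nudge.py;  python3 - <<'E'
from h import *
cab(40,6,188,.96,(93.2,2,-2))
E
```

```text
clock: 56.65
eef_pos: [581.4, -216.1, 151.9]
eef_rot: [-3.139, -0.61, -0.661]
wrist_force: [0.8, 0.7, -0.8]
finger_gap: 12.7
finger_force: 50.0
clock: 57.05
eef_pos: [584.9, -218.5, 138.3]
eef_rot: [-3.139, -0.612, -0.661]
wrist_force: [-0.3, 0.5, -0.9]
finger_gap: 12.6
finger_force: 50.0
clock: 57.45
eef_pos: [578.0, -212.5, 140.8]
eef_rot: [-3.137, -0.616, -0.662]
wrist_force: [5.5, -4.9, 2.8]
finger_gap: 12.8
finger_force: 50.0
eye 6 188 0.96 P [ 581. -215.  133.] d [-1.5  0.2  8.6] rv [-0.005 -0.005 -0.   ]
```

Threaded: the hook holds the eye, 7 N. Same swing-down as before.

```bash
echo '[{"xyz": [-0.5,0,4]},{"xyz": [-1,0,8]},{"xyz": [-1,0,8]},{"xyz": [-1,0,8]}]' | python3 nudge.py - 50; echo '[{},{}]' | python3 nudge.py - 6;echo '[{"xyz": [0,0,5]},{"xyz": [0.5,0,11]},{"xyz": [1.2,0,16.3]},{"xyz": [1.2,0,16.3]}]' | python3 nudge.py; echo '[{"xyz": [1.5,0,5]},{"xyz": [3,0,10]},{"xyz": [4.2,0,14]},{"xyz": [4.2,0,14]}]' | python3 nudge.py
python3 - <<'E'
from h import *
print(manip.read_state()["joints"].round(2))
E
```

```text
clock: 57.85
eef_pos: [581.7, -215.2, 134.2]
eef_rot: [-3.136, -0.618, -0.662]
wrist_force: [5.2, -3.8, 5.5]
finger_gap: 12.6
finger_force: 50.0
clock: 58.05
eef_pos: [581.0, -214.8, 133.2]
eef_rot: [-3.137, -0.615, -0.662]
wrist_force: [4.8, -2.5, 4.1]
finger_gap: 13.9
finger_force: 6.0
clock: 58.45
eef_pos: [588.7, -221.3, 118.6]
eef_rot: [-3.138, -0.612, -0.662]
wrist_force: [3.7, -2.6, 4.2]
finger_gap: 14.1
finger_force: 6.0
clock: 58.85
eef_pos: [597.3, -228.1, 109.2]
eef_rot: [-3.139, -0.611, -0.662]
wrist_force: [2.0, -0.4, 1.0]
finger_gap: 13.9
finger_force: 6.0
[-0.35  0.35  1.82 -0.45  0.41  2.24]
```

```bash
echo '[{"xyz": [2,0,5]},{"xyz": [4,0,10]},{"xyz": [6,0,14]},{"xyz": [6,0,14]}]' | python3 nudge.py;echo '[{"xyz": [2,0,3]},{"xyz": [5,0,8]},{"xyz": [5,0,8]}]' | python3 nudge.py; echo '[{},{},{}]' | python3 nudge.py 22; echo '[{"xyz": [0,0,-15]},{"xyz": [0,0,-40]},{"xyz": [0,0,-75]},{"xyz": [-10,0,-110]},{"xyz": [-20,0,-150]}]' | python3 nudge.py; echo '[{"xyz": [-40,-25,-20]},{"xyz": [-60,-60,-40]},{"xyz": [-80,-100,-40],"rot": [0,-0.1,0]},{"xyz": [-110,-140,-40],"rot": [0,-0.1,0]},{"xyz": [-110,-140,-40],"rot": [0,-0.1,0]}]' | python3 nudge.py; echo '[{},{},{},{},{}]' | python3 nudge.py
python3 - <<'E'
from h import *
P,d=snap("side","side20");P,d=snap("top","top20")
c,s=np.cos(CY),np.sin(CY)
C=cloud("top",d).reshape(-1,3);D=C[:,:2]-CO;X=D@[c,s];Y=D@[-s,c]
m=(X>-24)&(X<30)&(abs(Y)<66)&(C[:,2]>20)&(C[:,2]<230)
print(np.histogram2d(C[m,2],Y[m],bins=[range(20,125,15),range(-66,67,11)])[0].astype(int))
for nm,(x,y,z) in dict(lever=(553.5,297,287),knob=(401.8,264,60),camknob=(518,9,68)).items():
    for n in("top","side"):
        C=cloud(n,np.load(f"pics/{n}20.npy")).reshape(-1,3);m=np.linalg.norm(C-[x,y,z],axis=1)<22
        print(nm,n,m.sum(),C[m].mean(0).round(0) if m.any() else 0)
E
```

```text
clock: 59.25
eef_pos: [607.8, -236.1, 101.5]
eef_rot: [-3.139, -0.612, -0.662]
wrist_force: [-0.7, 0.2, -0.5]
finger_gap: 13.7
finger_force: 6.0
clock: 59.55
eef_pos: [614.9, -241.6, 98.3]
eef_rot: [-3.138, -0.612, -0.662]
wrist_force: [0.2, -0.1, 0.1]
finger_gap: 14.0
finger_force: 6.0
clock: 59.85
eef_pos: [614.6, -241.2, 98.6]
eef_rot: [-3.138, -0.613, -0.662]
wrist_force: [0.3, 0.2, -0.0]
finger_gap: 22.0
finger_force: 0.0
clock: 60.35
eef_pos: [532.3, -178.1, 210.3]
eef_rot: [-3.138, -0.612, -0.662]
wrist_force: [0.9, 1.1, 0.7]
finger_gap: 22.0
finger_force: 0.0
clock: 60.85
eef_pos: [531.2, -4.0, 183.4]
eef_rot: [-3.137, -0.498, -0.642]
wrist_force: [0.3, -0.7, -0.0]
finger_gap: 22.1
finger_force: 0.0
clock: 61.35
eef_pos: [531.0, -7.8, 184.7]
eef_rot: [-3.134, -0.5, -0.652]
wrist_force: [0.6, 0.3, 0.1]
finger_gap: 22.2
finger_force: 0.0
[[0 0 1 0 1 2 3 2 3 1 1 1]
 [0 2 1 0 0 0 0 0 1 2 0 0]
 [0 4 3 1 0 0 0 0 3 3 2 0]
 [0 3 6 0 0 0 0 0 2 3 4 0]
 [0 1 2 0 0 0 0 0 1 3 1 0]
 [0 0 0 0 0 0 0 0 0 0 0 0]]
lever top 89 [553. 296. 297.]
lever side 0 0
knob top 35 [401. 260.  62.]
knob side 49 [399. 259.  58.]
camknob top 10 [516.  10.  75.]
camknob side 52 [514.   7.  66.]
```

```bash
echo '[{},{},{},{},{}]' | python3 nudge.py >/dev/null; echo '[{},{},{},{},{}]' | python3 nudge.py; python3 -c "
from cell import manip
print(manip.sign_off())"
```

```text
clock: 62.45
eef_pos: [531.0, -7.2, 184.5]
eef_rot: [-3.134, -0.499, -0.65]
wrist_force: [-0.2, 1.2, 0.8]
finger_gap: 21.9
finger_force: 0.0
the job is handed in; nothing more can be done
None
```

I stamped both slot gauges in one stroke and hung them on the left and right hooks, with the cam lever free, the carriage out and the press lever up; I handed the job in at 62 s (only two gauges were on the bench; sign-off gave no verdict).

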